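Clamp-check camera battery packs in the toggle nest

TASK

Lay every camera battery pack from the black mat flat in its own pocket of the blue check nest, then swing the red-barred toggle lever right over centre to its stop so that the clamp arm presses on all of them, and leave them clamped for three seconds. Then swing the lever fully back open and lay all the packs flat, side by side, in the orange return tray. Leave everything else on the ledge where it is, and finish with the clamp open.

Things in the scene. Friction and masses are not known exactly. Their poses are not given: they have to be found in the camera images.
- pack0: grey camera battery pack with a yellow or blue side band and two brass contacts on top, a block 60 (its x) x 40 (its y) x 26 mm (z), about 90 g, the same either way round; origin at the centre of its underside. Two or three of the four packs are present, lying flat (contacts up) on the mat.
- pack1: grey camera battery pack with a yellow or blue side band and two brass contacts on top, a block 60 (its x) x 40 (its y) x 26 mm (z), about 90 g, the same either way round; origin at the centre of its underside. Two or three of the four packs are present, lying flat (contacts up) on the mat.
- pack2: grey camera battery pack with a yellow or blue side band and two brass contacts on top, a block 60 (its x) x 40 (its y) x 26 mm (z), about 90 g, the same either way round; origin at the centre of its underside. Two or three of the four packs are present, lying flat (contacts up) on the mat.
- pack3: grey camera battery pack with a yellow or blue side band and two brass contacts on top, a block 60 (its x) x 40 (its y) x 26 mm (z), about 90 g, the same either way round; origin at the centre of its underside. Two or three of the four packs are present, lying flat (contacts up) on the mat.
- nest: fixed check nest: blue plate 12 mm thick, 235 mm along its y, from x -55 to +170 mm; origin on the ledge under the middle of three pockets in a row along its y, 72 mm apart. At x 85 to 150 mm two steel cheeks (87 mm high) carry arm and lever. Inside, a pocket is 45 (nest x) x 65 mm (nest y): a pack lies with its length along nest y.
- pocket0 (a point): centre of the floor of one pocket (12 mm above the ledge), axes as the nest; pocket0 at nest -y, pocket2 at nest +y. White walls rise 14 mm above the floor; on the -x and +x sides they are only corner stubs 8 mm thick with a 40 mm gap in the middle for fingers, and the plate is free for 20 mm beyond.
- pocket1 (a point): centre of the floor of one pocket (12 mm above the ledge), axes as the nest; pocket0 at nest -y, pocket2 at nest +y. White walls rise 14 mm above the floor; on the -x and +x sides they are only corner stubs 8 mm thick with a 40 mm gap in the middle for fingers, and the plate is free for 20 mm beyond.
- pocket2 (a point): centre of the floor of one pocket (12 mm above the ledge), axes as the nest; pocket0 at nest -y, pocket2 at nest +y. White walls rise 14 mm above the floor; on the -x and +x sides they are only corner stubs 8 mm thick with a 40 mm gap in the middle for fingers, and the plate is free for 20 mm beyond.
- clamp_arm: T-shaped steel arm moved by the lever; origin at its pivot, at nest x 100 mm, 75 mm above the ledge. Its cross-bar (180 mm along nest y, 100 mm from the pivot) has a black spring foot per pocket. Lever open: it stands upright, top 190 mm above the ledge, clear of the pockets; part-way it hangs over them in the way; shut: level, each foot pressing its pack with a few newtons.
- lever (a joint): toggle lever angle: 0 = fully open (stop), leaning 0.87 rad from upright to the back (nest +x); grows as the bar swings up and over to the front (nest -x); the arm is lowest at 1.51 (dead centre); 1.62 = stop, over centre, clamped, leaning 0.75 rad to the front. Stays where it is left; 3 to 10 N at the bar move it. Starts between 0 and 0.04.
- lever_bar (a point): middle of the lever's red round cross-bar: 16 mm thick, 100 mm long along nest y, middle 80 mm free between two side rods; 100 mm from the hinge. Height 147 mm above the ledge when open, 183 mm upright, 156 mm shut. Can be taken between two fingers from above, closing along nest x. Its axes turn with the lever.
- lever_hinge (a point): middle of the lever's hinge axis (which runs along nest y), fixed on the nest 123 mm behind its origin and 83 mm above the ledge; axes as those of the nest.
- mat: black rubber mat 240 x 180 x 3 mm, fixed, to the left or the right of the nest, the packs' starting place; origin at the centre of its underside.
- tray: orange open return tray, fixed, outside 240 (its x) x 160 (its y) x 18 mm, walls and floor 4 mm, on the other side of the nest from the mat; origin at the centre of its underside.
- bell: chrome desk bell, 84 mm wide, 58 mm high; bystander, origin at the centre of its underside.
- clock: black plastic clock movement, 56 x 56 x 18 mm with a brass shaft, 31 mm high; bystander, origin at the centre of its underside.
- oven_bulb: frosted tubular oven bulb with brass cap, lying along its x, about 106 mm long, 26 mm thick; bystander, origin underneath.
- bulb_carton: cardboard bulb carton 70 x 70 x 80 mm; bystander, origin at the centre of its underside.
- charger: black charger cradle 100 x 70 x 40 mm; bystander, origin at the centre of its underside.
- driver: screwdriver lying at the right-hand side, about 200 mm long along its x; bystander.
There are look-alikes about, which are no part of the job. Leave any pink or turquoise look-alike of the pack2 alone.

How it is judged:
By the outcome, as a careful person would: the job done as asked, in the order asked, and still so for the second after the job is handed in, with the robot touching nothing.
Of pack0, pack1, pack2, pack3 only 2 to 3 are there at a start; the rules pass over those that are not, and their reading is None.
At some moment in a run one of pack0, pack1, pack2, pack3 may be knocked a few centimetres aside while the robot is not near it.
Once in a run the grip may slacken for a moment while it holds something.
It also fails if it takes over 210 s, if anything falls off the work surface, if the arm or the gripper's body presses on something with over 40 N, if the wrist force passes 120 N, or if a joint passes its speed limit or range.

ROBOT

A 6-joint arm with a two-finger parallel gripper is mounted at the origin on the work surface. World frame = base frame: x ahead of the robot, y to its left, z up, the work surface at z = 0. Lengths are in m, angles in degrees, forces in N, time in s.
With the tool pointing down it reaches from about 0.4 to 0.825 m from the base axis. Payload 7 kg.
Tool frame: the origin (TCP) lies between the finger pads; the fingertips stand 22 mm ahead of it and the grasp point (between the pads) lies 3 mm ahead of it; z points along the fingers, y is the line along which they close (so a half turn about z gives the same grasp; the last joint's range is limited). The gripper opens to 88 mm and grips with 3 to 60 N. Pads are 19 mm wide; open, the fingers measure 130 mm over their backs; the gripper's body (78 mm by 193 mm) begins 47 mm behind the grasp point.
Start: joints at [83.428, 20.546, 0.682, 0, -70.136, -16.507], TCP at [0.265, 0.621, 0.249] pointing down, gripper open.
Joint ranges: [-176.03, 176.03], [-82.01, 121.73], [-58.28, 71.71], [-173.87, 95.51], [-174.79, -0.11], [-173.66, 173.66]. Speed limits (degrees/s): [136.94, 136.94, 172.46, 180, 180, 180].

INTERFACE

Orientations are given as [roll, pitch, yaw] about the fixed x, y, z axes, in that order (R = Rz(yaw) Ry(pitch) Rx(roll)).
In Python, from plant import r, vision gives the robot as it stands.
- The arm moves only by the shell command python3 -m pendant 'ROWS' [FORCE]. ROWS is JSON, a list that holds one entry, the list of rows, each a list of 7 numbers: the shift along the tool's x, y, z scaled (see below), then the turn, a rotation vector about the tool's x, y, z scaled (see below), then the opening, from -1 (shut) to 1 (fully open). In form: [[[x, y, z, wx, wy, wz, fingers], ...]]. A call has exactly 8 rows; each row shifts and turns the commanded pose from where the row before left it, along the tool's axes as they then stand; what a row does not reach is not made up. The controller multiplies each number of a shift by 20 mm and each number of a turn by 4 degrees. A row lasts 1/10 s, in which the tool goes at most 50 mm and 8.59 degrees, less where a joint would pass 70% of its speed; a pose out of reach is approached as far as the arm can. A call with a number of a shift or a turn outside -1 to 1 is refused whole. A call with a gripper value outside its range is refused whole. The fingers move at their own pace and stop on an object; FORCE is the grip in N (left out, the last holds). Time passes only in rows, so rows that do not move let the fingers close, or fill a call up. It gives the time, the measured TCP pose, the force, the opening and the grip force at its end, in the units of the state.
- r.get_state(): the state, without advancing time (a new reading comes with each control period).
- vision.capture(name): name is "scene" or "top" or "wrist"; returns a dict with "frame" (400x640x3 uint8, blue, green, red), "depth" (400x640 float32, m along the optical axis (not along the pixel's ray), 0 where there is no reading), "camera_matrix" (3x3 intrinsics, pixels), "extrinsics" (4x4, takes a point from world to camera coordinates); the wrist camera has in their place "hand_eye" (4x4, takes a point from camera to tool coordinates, whose origin is the TCP and whose axes are the flange's). Camera axes: x right, y up, looking along -z (the intrinsics and any distortion apply to the point x, -y, -z); pixel columns grow to the right and rows downward; lengths in m; the calibration is good to about 2 mm. The wrist camera is an equidistant fisheye: a pixel r from the principal point sees the ray r / f radians off the axis. A picture is of the moment at which its call begins: read the wrist's pose just before it.
- r.close_job(): hands the job in; it is judged then, once.
The state is a dict: "time_s": time; "joints": joint angles; "qd": joint speeds; "joint_torque": joint torques, N m; "tcp_pos": TCP position; "eef_rot": TCP orientation; "contact_force": force on the tool from outside, world axes, zero at the start; "moment": the same for the moment, N m; "gripper_width": finger opening in m; "gripper_force": force on a finger pad.
Only numpy, scipy, OpenCV 4.12 (cv2) and the standard library are available. Lean on these libraries where they do the work, as an engineer would, in place of code of your own. Each camera call takes 0.05 s, during which the arm holds its last target. There are 200 camera calls.

## Working session

There is one attempt and no reset: what is moved stays moved. The work goes in short steps, Python scripts to look and compute and a shell command to move; the robot and the scene stay as the last step left them, time stands still between calls to the robot, and variables do not carry over. Pictures are saved under pics/ and viewed, at most 14 in all, crops included, and the job is handed in when it is done.

```bash
ls; mkdir -p pics
python3 - <<'E'
from plant import r, vision
import cv2,numpy as np
s=r.get_state(); print(s)
for n in("top","scene"):
    c=vision.capture(n); cv2.imwrite(f"pics/{n}0.png",c["frame"]); np.savez(f"{n}0.npz",**c)
    print(n,c["camera_matrix"],c["extrinsics"],[k for k in c])
E
```

```text
pics
{'time_s': 0.0, 'joints': array([ 8.34283731e+01,  2.05909697e+01,  6.34284029e-01, -1.81589202e-02,
       -7.01354672e+01, -1.65078402e+01]), 'qd': array([ 0.05798302, -0.0330745 ,  0.09925942, -0.07196828,  0.04800388,
        0.02399309]), 'joint_torque': array([ 1.35931070e-03, -5.82722855e+01,  2.93055564e+01,  6.99740767e+00,
        6.90290850e-03, -1.36928497e-04]), 'tcp_pos': array([0.26445145, 0.62055918, 0.24763795]), 'eef_rot': array([ 1.79906795e+02, -9.82022016e-03, -2.30856431e+01]), 'contact_force': array([-0.30146165, -0.11856416,  0.10797074]), 'moment': array([ 0.03296036, -0.00119238, -0.00537131]), 'gripper_force': 0.0, 'gripper_width': 0.08727449582421237}
top [[413.27126923   0.         318.66151096]
 [  0.         413.27126923 197.3690459 ]
 [  0.           0.           1.        ]] [[-0.01477763 -0.99982333 -0.01161605  0.02449953]
 [ 0.99852868 -0.01536269  0.05200454 -0.47101021]
 [-0.0521738  -0.01083046  0.99857929 -1.23577566]
 [ 0.          0.          0.          1.        ]] ['frame', 'depth', 'camera_matrix', 'extrinsics']
scene [[470.21069588   0.         317.45706069]
 [  0.         470.21069588 198.30962115]
 [  0.           0.           1.        ]] [[-0.50081382  0.86548157  0.01127696  0.20889412]
 [-0.73253368 -0.4307512   0.52711271  0.30175917]
 [ 0.4610639   0.25572458  0.84972055 -1.93864473]
 [ 0.          0.          0.          1.        ]] ['frame', 'depth', 'camera_matrix', 'extrinsics']
```

View pics/top0.png

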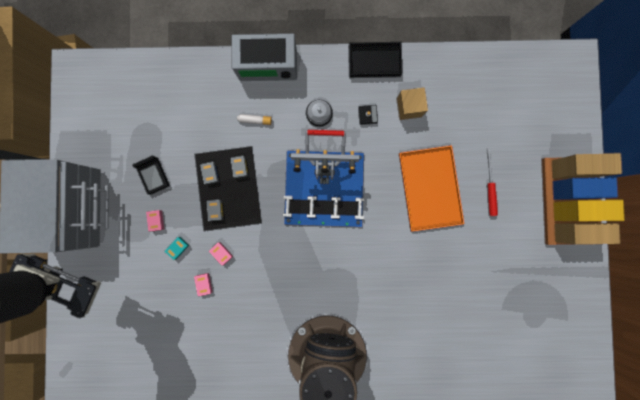

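View pics/scene0.png

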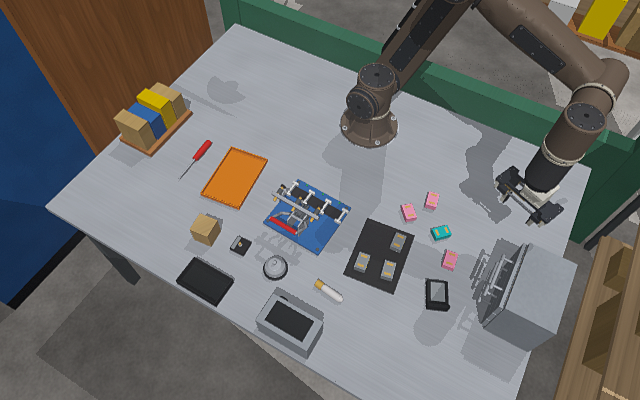

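The top view shows three grey packs on the black mat at (209,172), (238,166) and (214,210). The nest is near (325,190) with its red lever bar at (325,133), and the tray is at (431,188). The pink and turquoise decoys sit to the left and below the mat.

```bash
cat > h.py <<'E'
import numpy as np, cv2
from plant import r, vision
from scipy.spatial.transform import Rotation as R
def cast(c,uv,z):
    K,E=c["camera_matrix"],c["extrinsics"]
    uv=np.atleast_2d(np.asarray(uv,float)); 
    d=np.c_[(uv[:,0]-K[0,2])/K[0,0],-(uv[:,1]-K[1,2])/K[1,1],-np.ones(len(uv))]@E[:3,:3]
    o=-E[:3,:3].T@E[:3,3]
    return o+d*((z-o[2])/d[:,2])[:,None]
def cloud(c):
    K,E=c["camera_matrix"],c["extrinsics"]; D=c["depth"]
    v,u=np.mgrid[:D.shape[0],:D.shape[1]]
    p=np.stack([(u-K[0,2])/K[0,0]*D,-(v-K[1,2])/K[1,1]*D,-D],-1)
    return (p-E[:3,3])@E[:3,:3]
def blobs(c,mask,z,amin=60):
    out=[]
    n,_=0,0
    for k in cv2.findContours(mask.astype(np.uint8),cv2.RETR_EXTERNAL,cv2.CHAIN_APPROX_NONE)[0]:
        if cv2.contourArea(k)<amin: continue
        w=cast(c,k[:,0],z)[:,:2]*1000
        (cx,cy),(a,b),t=cv2.minAreaRect(w.astype(np.float32))
        if a<b: a,b,t=b,a,t+90
        t=(t+90)%180-90
        out.append((round(cx,1),round(cy,1),round(a,1),round(b,1),round(t,1),tuple(k[:,0].mean(0).astype(int))))
    return out
def tcp():
    s=r.get_state(); return s["tcp_pos"],s["eef_rot"],s
E
python3 - <<'E'
from h import *
c=dict(np.load("top0.npz")); P=cloud(c); z=P[...,2]
hsv=cv2.cvtColor(c["frame"],cv2.COLOR_BGR2HSV); H,S,V=cv2.split(hsv)
print("table z",np.median(z[250:330,420:480]),"mat",np.median(z[188:195,225:240]), "tray",np.median(z[170:200,420:440]))
roi=np.zeros(z.shape,bool); roi[140:235,190:268]=1
print("packs",blobs(c,(z>0.018)&(z<.045)&roi,0.029))
roi[:]=0; roi[140:235,190:268]=1
print("mat",blobs(c,(V<60)&roi,0.003,1000))
print("tray",blobs(c,(H<18)&(S>180)&(np.arange(640)[None]>380)&(np.arange(640)[None]<480),0.018,1000))
b=(H>100)&(H<125)&(S>120); b[:, :270]=0; b[:,380:]=0; b[:140]=0
b=cv2.morphologyEx(b.astype(np.uint8),cv2.MORPH_CLOSE,np.ones((25,25)))
print("nest",blobs(c,b,0.012,1000))
red=((H<8)|(H>172))&(S>150)&(V>80); red[:,:290]=0; red[:,360:]=0; red[160:]=0
print("bar",blobs(c,red,0.147,20))
cv2.imwrite("pics/crop.png",cv2.resize(c["frame"][115:240,185:375],(760,500),interpolation=cv2.INTER_CUBIC))
E
```

```text
table z 0.0003077335780200729 mat 0.003327275373963035 tray 0.004545862040596229
packs [(437.6, 330.1, 59.8, 41.9, -0.0, (np.int64(213), np.int64(210))), (549.7, 346.0, 61.4, 43.0, 11.3, (np.int64(208), np.int64(172))), (567.3, 256.7, 61.0, 41.3, 8.4, (np.int64(238), np.int64(166)))]
mat [(504.7, 295.1, 234.9, 175.2, 6.6, (np.int64(227), np.int64(188)))]
tray [(494.2, -320.0, 235.3, 156.6, 7.2, (np.int64(431), np.int64(188)))]
nest [(498.9, 1.5, 232.1, 222.5, 87.3, (np.int64(324), np.int64(188)))]
bar [(641.1, -5.2, 95.4, 12.4, 87.3, (np.int64(325), np.int64(132)))]
```

View pics/crop.png

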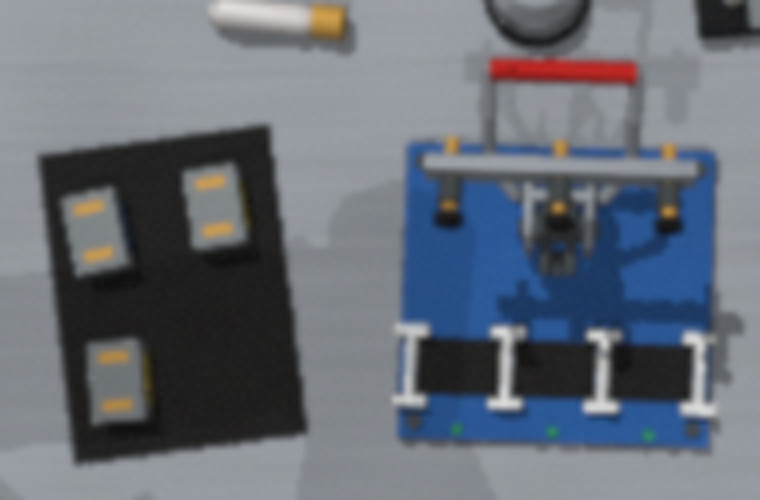

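Run:
```python
from h import *
c=dict(np.load("top0.npz")); s=dict(np.load("scene0.npz"))
t,e,st=tcp(); Rt=R.from_euler("xyz",e,degrees=True).as_matrix()
print(t,e)
# hand extents in tool frame, both views
for n,cc in(("top",c),("scene",s)):
    p=cloud(cc).reshape(-1,3); q=(p-t)@Rt; q=q[(abs(q)<.25).all(1)&(p[:,2]>.1)]
    for a in np.arange(-.24,.04,.02):
        m=(q[:,2]>=a)&(q[:,2]<a+.02)
        if m.sum()>3: print(n,"toolz %.2f"%a,m.sum(),"x",np.percentile(q[m,0],[1,99]).round(3),"y",np.percentile(q[m,1],[1,99]).round(3))
# nest frame
yaw=np.radians(-2.7); N=np.array([[np.cos(yaw),-np.sin(yaw)],[np.sin(yaw),np.cos(yaw)]]); o=np.array([.4415,.0042])
for n,cc in(("top",c),("scene",s)):
    p=cloud(cc).reshape(-1,3); q=p.copy(); q[:,:2]=(p[:,:2]-o)@N
    q=q[(q[:,0]>-.05)&(q[:,0]<.23)&(abs(q[:,1])<.115)]
    for a in np.arange(.04,.21,.015):
        m=(q[:,2]>=a)&(q[:,2]<a+.015)&(q[:,0]<.15)
        if m.sum()>3: print(n,"z %.3f"%a,m.sum(),"x",np.percentile(q[m,0],[0,5,95]).round(3),"y",np.percentile(q[m,1],[1,99]).round(3))
# white walls
hsv=cv2.cvtColor(c["frame"],cv2.COLOR_BGR2HSV); w=(hsv[...,1]<40)&(hsv[...,2]>200); w[:185]=0; w[225:]=0; w[:,:275]=0; w[:,375:]=0
for b in blobs(c,w,.026,15): print("wall",b)
v=vision.capture("wrist"); cv2.imwrite("pics/w0.png",v["frame"]); print(v["camera_matrix"],v["hand_eye"])
```

```text
[0.26446594 0.62062001 0.24772605] [ 1.79917004e+02 -8.87010905e-03 -2.30854311e+01]
top toolz -0.24 367 x [-0.029  0.048] y [-0.014  0.046]
top toolz -0.22 347 x [-0.027  0.048] y [-0.015  0.046]
top toolz -0.20 314 x [-0.025  0.047] y [-0.015  0.046]
top toolz -0.18 133 x [-0.026  0.047] y [-0.018  0.046]
top toolz -0.16 236 x [-0.013  0.041] y [-0.049  0.037]
top toolz -0.14 49 x [0.021 0.041] y [-0.043  0.017]
top toolz -0.12 89 x [-0.02   0.028] y [-0.001  0.019]
top toolz -0.10 1128 x [-0.036  0.04 ] y [-0.095  0.096]
top toolz -0.08 510 x [-0.035  0.041] y [-0.089  0.096]
top toolz -0.06 223 x [-0.034  0.04 ] y [-0.087  0.089]
top toolz -0.04 18 x [0.008 0.013] y [-0.06  -0.044]
top toolz -0.02 11 x [-0.001  0.009] y [-0.046 -0.043]
top toolz -0.00 26 x [-0.005  0.013] y [-0.06  -0.042]
top toolz 0.02 4 x [-0.007  0.054] y [-0.229 -0.045]
scene toolz -0.24 186 x [0.005 0.048] y [-0.047  0.04 ]
scene toolz -0.22 186 x [0.002 0.047] y [-0.048  0.039]
scene toolz -0.20 177 x [0.006 0.047] y [-0.047  0.038]
scene toolz -0.18 66 x [-0.006  0.047] y [-0.047  0.04 ]
scene toolz -0.16
[... 1203 characters left out ...]
15 ] y [-0.049  0.056]
scene z 0.115 7 x [0.114 0.114 0.119] y [-0.     0.009]
scene z 0.145 5 x [0.126 0.126 0.14 ] y [0.002 0.073]
scene z 0.160 83 x [0.109 0.118 0.145] y [-0.08   0.092]
scene z 0.175 336 x [0.087 0.092 0.135] y [-0.083  0.089]
scene z 0.190 14 x [0.089 0.09  0.098] y [-0.073  0.079]
[[309.70691629   0.         320.34662962]
 [  0.         309.70691629 199.8557907 ]
 [  0.           0.           1.        ]] [[-3.40270868e-04  9.62384653e-01  2.71690382e-01  7.28803158e-02]
 [ 9.99999916e-01  2.65348827e-04  3.12499837e-04 -8.94805527e-04]
 [ 2.28652323e-04  2.71690465e-01 -9.62384663e-01 -1.36075052e-01]
 [ 0.00000000e+00  0.00000000e+00  0.00000000e+00  1.00000000e+00]]
```

View pics/w0.png

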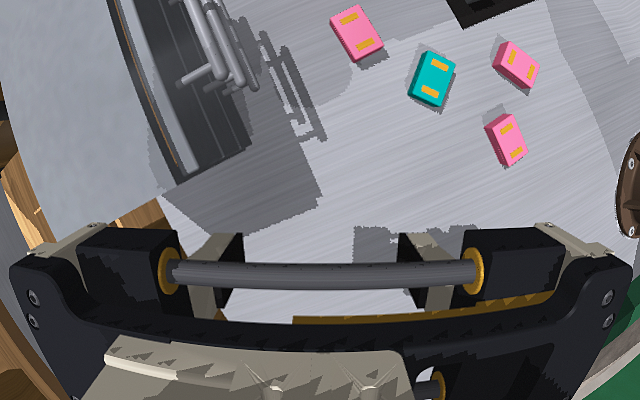

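The wrist view shows the jaws at the bottom and the decoys at (357,33), (432,78), (516,65) and (506,140). Before placing anything, I'll check how much clearance the gripper body has around the clamp mechanism.

Run:
```python
from h import *
yaw=np.radians(-2.7); N=np.array([[np.cos(yaw),-np.sin(yaw)],[np.sin(yaw),np.cos(yaw)]]); o=np.array([.4415,.0042])
for n in("top","scene"):
    c=dict(np.load(n+"0.npz")); p=cloud(c); q=p.copy(); q[...,:2]=(p[...,:2]-o)@N
    m=(q[...,0]>.0)&(q[...,0]<.11)&(abs(q[...,1])<.11)&(q[...,2]>.045)&(q[...,2]<.15)
    print(n); 
    i=np.floor(q[m]/.008)
    for x in range(5,14):
        row=[]
        for y in range(-13,14):
            k=(i[:,0]==x)&(i[:,1]==y); row.append("%4d"%(1000*q[m][k,2].max()) if k.any() else "   .")
        print(x*8,"".join(row))
c=dict(np.load("top0.npz"));s=dict(np.load("scene0.npz"))
a=cv2.resize(c["frame"][140:235,280:375],(400,400),interpolation=cv2.INTER_LANCZOS4);b=cv2.resize(s["frame"][170:260,260:355],(400,400),interpolation=cv2.INTER_LANCZOS4)
cv2.imwrite("pics/n.png",np.hstack([a,b]))
```

```text
top
40    .   .   .   .   .   .   .   .   .   .   .   .   .   .   .   .   .   .   .   .   .   .   .   .   .   .   .
48    .   .   .   .   .   .   .   .   .   .   .   .   .   .   .   .   .   .   .   .   .   .   .   .   .   .   .
56    .   .   .   .   .   .   .   .   .   .   .   .  90   .   .   .   .   .   .   .   .   .   .   .   .   .   .
64    .   .   .   .   .   .   .   .   .   .   .  99  97 100  98   .   .   .   .   .   .   .   .   .   .   .   .
72    .   .   .   .   .   .   .   .   .   .   .  99  94  95  99   .   .   .   .   .   .   .   .   .   .   .   .
80    .   .   .   .   .   .   .   .   .   .  89  95  97  94  94  89   .   .   .   .   .   .   .   .   .   .   .
88    .   .   .   .   .   .   .   .   .  80  90  94  93  93  97  90  81   .   .   .   .   .   .   .   .   .   .
96    .   .   .   .   .   .   .   .   .  83  89  90   .   .  90  90  84   .   .   .   .   .   .   .   .   .   .
104    .   .   .   .   .   .   .   .   .  83  91  91  90   .  90  90   .   .   .   .   .   .   .   .   .   .   .
scene
40    .   .   .   .   .   .   .   .   .   .   .   .   .   .   .   .   .   .   .  
[... 227 characters left out ...]
  .   .   .   .   .   .   .
64    .   .   .   .   .   .   .   .   .   .   .  84  96  97  98   .   .   .   .   .   .   .   .   .   .   .   .
72    .   .   .   .   .   .   .   .   .   .   .   .  97  95  96   .   .   .   .   .   .   .   .   .   .   .   .
80    .   .   .   .   .   .   .   .   .   .   .   .   .   .  97   .  68   .   .   .   .   .   .   .   .   .   .
88    .   .   .   .   .   .   .   .   .   .   .   .   .   .   .  85  77   .   .   .   .   .   .   .   .   .   .
96    .   .   .   .   .   .   .   .   .   .  87   .   . 100  96  86  90   .   .   .   .   .   .   .   .   .   .
104    .   .   .   .   .   .   .   .   .   .  88  90  89 108  94  91  91   .   .   .   .   .   .   .   .   .   .
```

View pics/n.png

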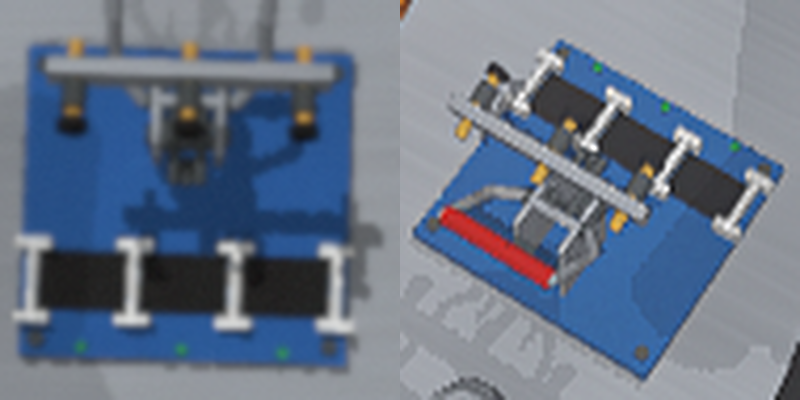

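The nest close-up shows two things that limit the gripper body. A toggle link stands in front of the middle, at nest x ≥ 60 mm and up to z 100 mm, and the feet reach out to nest x ≈ 87 mm at z ≈ 175 mm. My plan is:
- **Middle pack:** grip it by its ends. It goes in first and comes out last.
- **Outer packs:** grip them across nest x with the tool tilted about 15° toward the robot.

```bash
cat >> h.py <<'E'
def rel(x,y,z,yaw,tilt=0):
    """print shift (units of 20mm, current tool axes) then turn (units of 4deg) to reach target"""
    t,e,s=tcp(); Rc=R.from_euler("xyz",e,degrees=True)
    Rg=R.from_euler("xyz",[180,0,yaw],degrees=True)*R.from_rotvec([np.radians(tilt),0,0])
    d=Rc.inv().apply(np.array([x,y,z])/1000-t)*50
    w=(Rc.inv()*Rg).as_rotvec(degrees=True)/4
    print("shift",d.round(2),"turn",w.round(2),"tcp",(t*1000).round(1),np.round(e,2))
E
python3 - <<'E'
from h import *
c=dict(np.load("top0.npz")); P=cloud(c); z=P[...,2]
roi=np.zeros(z.shape,bool); roi[140:235,190:268]=1
print("packs",blobs(c,(z>0.0255)&(z<.045)&roi,0.029))
for k in [(z>0.0255)&(z<.045)&roi]:
    n,l,st,_=cv2.connectedComponentsWithStats(k.astype(np.uint8))
    for i in range(1,n):
        if st[i,4]>60: p=P[l==i]*1000; print((p.mean(0)).round(1), p[:,:2].min(0).round(1),p[:,:2].max(0).round(1))
rel(437.6,331,150,-90)
E
```

```text
packs [(438.0, 331.6, 59.7, 40.6, 6.2, (np.int64(213), np.int64(209))), (550.0, 347.4, 60.0, 40.5, 11.7, (np.int64(208), np.int64(172))), (567.9, 257.3, 59.5, 40.4, 8.4, (np.int64(238), np.int64(166)))]
[567.9 257.4  29.5] [538.2 234.2] [598.6 279.2]
[550.3 347.7  29.5] [518.7 324. ] [582.1 372.3]
[437.9 331.7  29.4] [407.8 309.5] [467.5 351.9]
shift [13.64  9.92  4.91] turn [ 2.000e-02 -1.000e-02  1.673e+01] tcp [264.5 620.6 247.8] [ 1.7993e+02 -1.0000e-02 -2.3080e+01]
```

```bash
python3 -m pendant '[[[0.85,0.62,0.3,0,0,0,1],[0.85,0.62,0.3,0,0,0,1],[0.85,0.62,0.3,0,0,0,1],[0.85,0.62,0.3,0,0,0,1],[0.85,0.62,0.3,0,0,0,1],[0.85,0.62,0.3,0,0,0,1],[0.85,0.62,0.3,0,0,0,1],[0.85,0.62,0.3,0,0,0,1]]]' 20
python3 -m pendant '[[[0.85,0.62,0.3,0,0,0,1],[0.85,0.62,0.3,0,0,0,1],[0.85,0.62,0.3,0,0,0,1],[0.85,0.62,0.3,0,0,0,1],[0.85,0.62,0.3,0,0,0,1],[0.85,0.62,0.3,0,0,0,1],[0.85,0.62,0.3,0,0,0,1],[0.85,0.62,0.3,0,0,0,1]]]'
python3 -m pendant '[[[0,0,0,0,0,0.97,1],[0,0,0,0,0,0.97,1],[0,0,0,0,0,0.97,1],[0,0,0,0,0,0.97,1],[0,0,0,0,0,0.97,1],[0,0,0,0,0,0.97,1],[0,0,0,0,0,0.97,1],[0,0,0,0,0,0.97,1]]]'
python3 -m pendant '[[[0,0,0,0,0,0.97,1],[0,0,0,0,0,0.97,1],[0,0,0,0,0,0.97,1],[0,0,0,0,0,0.97,1],[0,0,0,0,0,0.97,1],[0,0,0,0,0,0.97,1],[0,0,0,0,0,0.97,1],[0,0,0,0,0,0.97,1]]]'
python3 - <<'E'
from h import *
rel(438,331.6,40,-85.5); print(tcp()[2]["joints"])
E
```

```text
time_s: 0.95
tcp_pos: [0.3515, 0.4751, 0.2001]
eef_rot: [180.0, 0.0, -23.1]
contact_force: [-0.1, 0.1, 1.1]
gripper_width: 0.088
gripper_force: 0.0
time_s: 1.75
tcp_pos: [0.4378, 0.3302, 0.1522]
eef_rot: [-180.0, -0.0, -23.1]
contact_force: [0.3, 0.4, 0.3]
gripper_width: 0.0876
gripper_force: 0.0
time_s: 2.55
tcp_pos: [0.4374, 0.3309, 0.1523]
eef_rot: [-180.0, -0.0, -54.3]
contact_force: [-0.6, 0.1, -1.2]
gripper_width: 0.0875
gripper_force: 0.0
time_s: 3.35
tcp_pos: [0.4374, 0.331, 0.1524]
eef_rot: [-180.0, 0.0, -85.3]
contact_force: [0.5, 0.3, 0.0]
gripper_width: 0.0876
gripper_force: 0.0
shift [-0.03 -0.03  5.62] turn [-0.    0.    0.04] tcp [437.4 331.  152.4] [-180.      0.    -85.33]
[ 5.75781423e+01  1.35411682e+01 -2.28867530e+01  3.59826031e-03
 -5.35691489e+01 -5.29129993e+01]
```

```bash
python3 -m pendant '[[[0,0,0.8,0,0,0,1],[0,0,0.8,0,0,0,1],[0,0,0.8,0,0,0,1],[0,0,0.8,0,0,0,1],[0,0,0.8,0,0,0,1],[0,0,0.8,0,0,0,1],[0,0,0.5,0,0,0,1],[0,0,0.28,0,0,0,1]]]' 
python3 -m pendant '[[[0,0,0,0,0,0,0.1],[0,0,0,0,0,0,0.1],[0,0,0,0,0,0,0.1],[0,0,0,0,0,0,0.1],[0,0,0,0,0,0,0.1],[0,0,0,0,0,0,0.1],[0,0,0,0,0,0,0.1],[0,0,0,0,0,0,0.1]]]' 25
python3 -m pendant '[[[0,0,-0.3,0,0,0,0.1],[0,0,-0.6,0,0,0,0.1],[0,0,-0.6,0,0,0,0.1],[0,0,-0.6,0,0,0,0.1],[0,0,-0.6,0,0,0,0.1],[0,0,-0.6,0,0,0,0.1],[0,0,-0.6,0,0,0,0.1],[0,0,0,0,0,0,0.1]]]'
python3 - <<'E'
from h import *
rel(441.5,4.2,110,-2.7)
c=vision.capture("wrist"); np.savez("wc.npz",**c); cv2.imwrite("pics/w1.png",c["frame"])
E
```

```text
time_s: 4.15
tcp_pos: [0.4371, 0.331, 0.04]
eef_rot: [180.0, -0.1, -85.2]
contact_force: [-0.5, -0.3, 0.1]
gripper_width: 0.0879
gripper_force: 0.0
time_s: 4.95
tcp_pos: [0.4372, 0.3321, 0.0415]
eef_rot: [-180.0, 0.0, -85.1]
contact_force: [-1.7, -0.1, 5.2]
gripper_width: 0.0596
gripper_force: 25.0
time_s: 5.75
tcp_pos: [0.4378, 0.3327, 0.1211]
eef_rot: [-179.9, 0.1, -85.1]
contact_force: [-0.5, -0.3, -0.5]
gripper_width: 0.0595
gripper_force: 25.0
shift [16.38  1.21  0.51] turn [-5.000e-02  1.000e-02 -2.061e+01] tcp [437.8 332.7 121.1] [-1.7986e+02  1.4000e-01 -8.5140e+01]
```

View pics/w1.png

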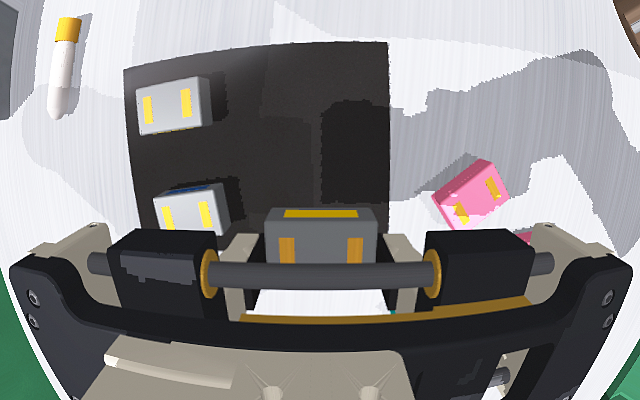

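The wrist view shows the pack held between the pads. Its top front edge runs along row ≈ 234, columns 265–376. I'll work out where it sits in the hand.

```bash
cat >> h.py <<'E'
def wray(c,uv):
    K,H=c["camera_matrix"],c["hand_eye"]
    d=(np.asarray(uv,float)-K[:2,2])/K[0,0]; th=np.linalg.norm(d); u=d/th*np.sin(th)
    v=np.array([u[0],-u[1],-np.cos(th)]); return H[:3,3],H[:3,:3]@v
def wtool(c,uv,z):
    o,v=wray(c,uv); return (o+v*(z-o[2])/v[2])*1000
def wworld(c,uv,z,pose):
    t,e=pose[:2]; M=R.from_euler("xyz",e,degrees=True).as_matrix(); o,v=wray(c,uv); o=t+M@o; v=M@v
    return (o+v*(z-o[2])/v[2])*1000
E
python3 - <<'E'
from h import *
c=dict(np.load("wc.npz")); f=c["frame"].astype(int)
print("col320 rows",[(k,f[k,320].tolist()) for k in range(205,240,2)])
for p in[(267,234),(320,234),(375,234),(320,209)]: print(p,wtool(c,p,.012).round(1),wtool(c,p,.038).round(1))
t,e,s=tcp(); print((t*1000).round(1),e)
E
```

```text
col320 rows [(205, [55, 54, 57]), (207, [64, 61, 61]), (209, [95, 71, 62]), (211, [0, 151, 188]), (213, [0, 148, 184]), (215, [0, 149, 187]), (217, [70, 111, 129]), (219, [86, 79, 78]), (221, [100, 97, 94]), (223, [110, 107, 105]), (225, [113, 110, 107]), (227, [112, 109, 106]), (229, [110, 107, 104]), (231, [112, 109, 106]), (233, [111, 108, 105]), (235, [111, 108, 105]), (237, [112, 108, 105]), (239, [113, 110, 107])]
(267, 234) [ 12.  -27.9  12. ] [  1.4 -32.8  38. ]
(320, 234) [12.2 -0.3 12. ] [ 1.6 -0.4 38. ]
(375, 234) [12.  28.3 12. ] [ 1.4 33.3 38. ]
(320, 209) [25.7 -0.3 12. ] [17.5 -0.4 38. ]
[437.4 332.3 120. ] [-1.79931273e+02  8.99455043e-02 -8.51562810e+01]
```

```bash
for i in 1; do python3 -m pendant '[[[0,0,0,0,0,-0.86,0.1],[0,0,0,0,0,-0.86,0.1],[0,0,0,0,0,-0.86,0.1],[0,0,0,0,0,-0.86,0.1],[0,0,0,0,0,-0.86,0.1],[0,0,0,0,0,-0.86,0.1],[0,0,0,0,0,-0.86,0.1],[0,0,0,0,0,-0.86,0.1]]]' >/dev/null; done
python3 -m pendant '[[[0,0,0,0,0,-0.86,0.1],[0,0,0,0,0,-0.86,0.1],[0,0,0,0,0,-0.86,0.1],[0,0,0,0,0,-0.86,0.1],[0,0,0,0,0,-0.86,0.1],[0,0,0,0,0,-0.86,0.1],[0,0,0,0,0,-0.86,0.1],[0,0,0,0,0,-0.86,0.1]]]' >/dev/null
python3 -m pendant '[[[0,0,0,0,0,-0.86,0.1],[0,0,0,0,0,-0.86,0.1],[0,0,0,0,0,-0.86,0.1],[0,0,0,0,0,-0.86,0.1],[0,0,0,0,0,-0.86,0.1],[0,0,0,0,0,-0.86,0.1],[0,0,0,0,0,-0.86,0.1],[0,0,0,0,0,-0.86,0.1]]]'
python3 - <<'E'
from h import *
rel(441.5,4.2,110,-2.7)
E
```

```text
time_s: 8.2
tcp_pos: [0.4367, 0.3314, 0.1181]
eef_rot: [179.9, 0.1, -2.5]
contact_force: [0.4, 0.2, -1.4]
gripper_width: 0.06
gripper_force: 25.0
shift [ 0.94 16.33  0.42] turn [0.02 0.01 0.06] tcp [436.7 331.4 118.1] [ 1.7993e+02  5.0000e-02 -2.4700e+00]
```

```bash
python3 -m pendant '[[[0.06,1,0,0,0,0,0.1],[0.06,1,0,0,0,0,0.1],[0.06,1,0,0,0,0,0.1],[0.06,1,0,0,0,0,0.1],[0.06,1,0,0,0,0,0.1],[0.06,1,0,0,0,0,0.1],[0.06,1,0,0,0,0,0.1],[0.06,1,0,0,0,0,0.1]]]' >/dev/null
python3 -m pendant '[[[0.06,1,0,0,0,0,0.1],[0.06,1,0,0,0,0,0.1],[0.06,1,0,0,0,0,0.1],[0.06,1,0,0,0,0,0.1],[0.06,1,0,0,0,0,0.1],[0.06,1,0,0,0,0,0.1],[0.06,1,0,0,0,0,0.1],[0.06,1,0,0,0,0,0.1]]]'
python3 - <<'E'
from h import *
rel(441.5,4.2,110,-2.7)
pose=tcp(); c=vision.capture("wrist"); np.savez("w2.npz",**c,t=pose[0],e=pose[1]); cv2.imwrite("pics/w2.png",c["frame"])
d=vision.capture("top"); np.savez("top1.npz",**d)
E
```

```text
time_s: 9.8
tcp_pos: [0.4414, 0.0096, 0.1191]
eef_rot: [-180.0, -0.0, -2.6]
contact_force: [-0.3, 0.1, -0.7]
gripper_width: 0.0594
gripper_force: 25.0
shift [0.02 0.27 0.46] turn [-0.   -0.01  0.02] tcp [441.4   9.6 119.1] [-1.7999e+02 -2.0000e-02 -2.6200e+00]
```

View pics/w2.png

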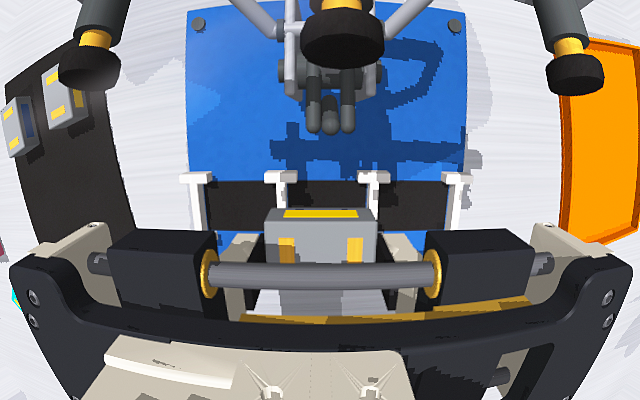

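The nest is below, with four white wall heads along row ≈ 176 at columns ≈ 197, 281, 374 and 455. I'll measure them to refine the nest pose.

Run:
```python
from h import *
c=dict(np.load("w2.npz")); f=c["frame"]; hsv=cv2.cvtColor(f,cv2.COLOR_BGR2HSV)
w=(hsv[...,1]<45)&(hsv[...,2]>190); w[:165]=0; w[200:]=0; w[:,:182]=0;w[:,470:]=0
for row in (174,177,180):
    u=np.flatnonzero(w[row]); print(row,[(int(a[0]),int(a[-1])) for a in np.split(u,np.flatnonzero(np.diff(u)>1)+1) if len(a)])
pose=(c["t"],c["e"])
yaw=np.radians(-2.7); N=np.array([[np.cos(yaw),-np.sin(yaw)],[np.sin(yaw),np.cos(yaw)]]); o=np.array([441.5,4.2])
n,l,st,_=cv2.connectedComponentsWithStats(w.astype(np.uint8))
for i in range(1,n):
    if st[i,4]<60: continue
    x0,y0,ww,hh,a=st[i]; print(st[i])
    for uv in [(x0,y0+4),(x0+ww-1,y0+4),(x0+ww/2,y0)]:
        q=wworld(c,uv,.026,pose); print("   ",uv,q.round(1),((q[:2]-o)@N).round(1))
# plate corner/back edge
d=dict(np.load("top1.npz")); 
P=cloud(dict(np.load("top1.npz"))); z=P[...,2]; roi=np.zeros(z.shape,bool); roi[140:235,190:268]=1
print("packs",blobs(d,(z>0.0255)&(z<.045)&roi,0.029))
```

```text
174 [(182, 205), (264, 279), (294, 294), (359, 376), (388, 389), (447, 459)]
177 [(182, 206), (264, 279), (358, 376), (389, 389), (446, 469)]
180 [(182, 206), (264, 279), (358, 376), (389, 389), (446, 469)]
[182 165  29  35 606]
    (np.int32(182), np.int32(169)) [480.8 120.1  26. ] [ 33.8 117.6]
    (np.int32(210), np.int32(169)) [479.   95.4  26. ] [33.2 92.8]
    (np.float64(196.5), np.int32(165)) [483.  106.6  26. ] [ 36.7 104.3]
[264 170  21  30 325]
    (np.int32(264), np.int32(174)) [472.4  52.1  26. ] [28.6 49.3]
    (np.int32(284), np.int32(174)) [471.5  36.7  26. ] [28.5 33.9]
    (np.float64(274.5), np.int32(170)) [475.   43.8  26. ] [31.6 41.1]
[358 170  21  30 309]
    (np.int32(358), np.int32(174)) [468.9 -19.2  26. ] [ 28.5 -22.1]
    (np.int32(378), np.int32(174)) [468.4 -34.6  26. ] [ 28.7 -37.5]
    (np.float64(368.5), np.int32(170)) [471.7 -27.3  26. ] [ 31.7 -30. ]
[442 172  28  28 383]
    (np.int32(442), np.int32(176)) [465.2 -87.2  26. ] [ 28.  -90.2]
    (np.int32(469), np.int32(176)) [ 464.6 -112.    26. ] [  28.5 -114.9]
    (np.float64(456.0), np.int32(172)) [468.2 -99.6  26. ] [  31.5 -102.5]
packs [(550.0, 347.6, 60.1, 40.0, 11.3, (np.int64(207), np.int64(172))), (567.7, 257.2, 60.1, 39.5, 8.5, (np.int64(238), np.int64(166)))]
```

Run:
```python
from h import *
c=dict(np.load("top0.npz")); hsv=cv2.cvtColor(c["frame"],cv2.COLOR_BGR2HSV)
yaw=np.radians(-2.7); N=np.array([[np.cos(yaw),-np.sin(yaw)],[np.sin(yaw),np.cos(yaw)]]); o=np.array([441.5,4.2])
S=4; f=cv2.resize(hsv,None,fx=S,fy=S,interpolation=cv2.INTER_CUBIC)
w=(f[...,1]<70)&(f[...,2]>140); w[:190*S]=0; w[222*S:]=0; w[:,:280*S]=0; w[:,372*S:]=0
n,l,st,ce=cv2.connectedComponentsWithStats(w.astype(np.uint8))
for i in range(1,n):
    if st[i,4]<200: continue
    x0,y0,ww,hh,a=st[i]
    if hh<30: continue
    k=((np.array([(x0+ww/2,y0+hh/2),(x0,y0),(x0+ww,y0+hh)])+.5)/S-.5); q=(cast(c,k,.026)[:,:2]*1000-o)@N
    print(st[i]/S,q.round(1).tolist())
```

```text
[ 354.75  190.     17.25   32.   1019.75] [[8.0, -118.5], [55.0, -91.5], [-38.7, -145.4]]
[280.   192.25  12.5   29.75 523.  ] [[-2.7, 111.4], [41.2, 131.7], [-46.4, 91.1]]
[306.75 196.25   9.25  21.25 332.5 ] [[0.5, 36.4], [31.8, 51.3], [-30.7, 21.5]]
[330.75 204.     9.25  14.5  224.5 ] [[-10.3, -35.6], [10.9, -21.1], [-31.4, -50.0]]
```

```bash
python3 -m pendant '[[[0.06,0.22,0.3,0,0,0,0.1],[0,0,0.5,0,0,0,0.1],[0,0,0.5,0,0,0,0.1],[0,0,0.5,0,0,0,0.1],[0,0,0.3,0,0,0,0.1],[0,0,0.15,0,0,0,0.1],[0,0,0,0,0,0,0.1],[0,0,0,0,0,0,0.1]]]'
python3 - <<'E'
from h import *
rel(442.5,5.2,51,-2.7)
E
```

```text
time_s: 10.7
tcp_pos: [0.4429, 0.007, 0.0741]
eef_rot: [180.0, -0.0, -2.6]
contact_force: [0.7, -0.1, -0.6]
gripper_width: 0.059
gripper_force: 25.0
shift [-0.02  0.09  1.15] turn [ 0.   -0.    0.03] tcp [442.9   7.   74.1] [ 1.80e+02 -1.00e-02 -2.58e+00]
```

```bash
python3 -m pendant '[[[-0.02,0.08,0.2,0,0,0,0.1],[0,0,0.2,0,0,0,0.1],[0,0,0.2,0,0,0,0.1],[0,0,0.2,0,0,0,0.1],[0,0,0.2,0,0,0,0.1],[0,0,0.1,0,0,0,0.1],[0,0,0,0,0,0,0.1],[0,0,0,0,0,0,0.1]]]'
python3 - <<'E'
from h import *
rel(442.5,5.2,51,-2.7)
c=vision.capture("wrist"); cv2.imwrite("pics/w3.png",c["frame"][120:320,140:500])
E
```

```text
time_s: 11.5
tcp_pos: [0.4423, 0.0052, 0.052]
eef_rot: [180.0, 0.0, -2.6]
contact_force: [0.8, -0.2, -0.8]
gripper_width: 0.0597
gripper_force: 25.0
shift [0.01 0.   0.05] turn [0.   0.   0.03] tcp [442.3   5.2  52. ] [180.    0.   -2.6]
```

View pics/w3.png

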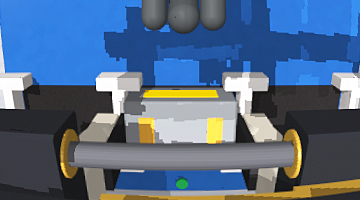

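The pack sits between the stubs and no contact force shows, so I'll release it and go on to the next pack.

```bash
python3 -m pendant '[[[0,0,0.03,0,0,0,0.65],[0,0,0,0,0,0,0.65],[0,0,0,0,0,0,0.65],[0,0,-0.3,0,0,0,0.65],[0,0,-0.8,0,0,0,0.65],[0,0,-1,0,0,0,0.65],[0,0,-1,0,0,0,0.65],[0,0,-1,0,0,0,0.65]]]'
python3 -m pendant '[[[0,-1,-0.1,0,0,0,0.65],[0,-1,-0.1,0,0,0,0.65],[0,-1,0,0,0,0,0.65],[0,-1,0,0,0,0,0.65],[0,-1,0,0,0,0,0.65],[0,-1,0,0,0,0,0.65],[0.5,-1,0,0,0,0,0.65],[0.8,-1,0,0,0,0,0.65]]]'
python3 -m pendant '[[[1,-1,0,0,0,0,0.65],[1,-1,0,0,0,0,0.65],[1,-1,0,0,0,0,0.65],[1,-1,0,0,0,0,0.65],[0.7,-0.8,0,0,0,0,0.65],[0,0,0,0,0,0.0,0.65],[0,0,0,0,0,0,0.65],[0,0,0,0,0,0,0.65]]]'
python3 - <<'E'
from h import *
d=vision.capture("top"); np.savez("top2.npz",**d); P=cloud(d); z=P[...,2]; roi=np.zeros(z.shape,bool); roi[130:245,180:275]=1
print("packs",blobs(d,(z>0.0255)&(z<.045)&roi,0.029))
roi[:]=0; roi[195:222,305:345]=1; print("mid",blobs(d,(z>.032)&(z<.05)&roi,.038))
s=vision.capture("scene"); cv2.imwrite("pics/s1.png",cv2.resize(s["frame"][160:300,240:430],(760,560)))
rel(568,257.4,60,8.5)
E
```

```text
time_s: 12.35
tcp_pos: [0.4422, 0.0052, 0.1347]
eef_rot: [-180.0, -0.0, -2.6]
contact_force: [0.6, 0.3, 0.1]
gripper_width: 0.0722
gripper_force: 0.0
time_s: 13.15
tcp_pos: [0.4753, 0.1647, 0.1381]
eef_rot: [-180.0, -0.0, -2.6]
contact_force: [0.5, 0.7, 0.3]
gripper_width: 0.072
gripper_force: 0.0
time_s: 13.95
tcp_pos: [0.5732, 0.255, 0.1375]
eef_rot: [180.0, 0.0, -2.6]
contact_force: [-0.5, 0.9, -0.1]
gripper_width: 0.0724
gripper_force: 0.0
packs [(551.6, 255.2, 38.9, 28.3, -80.8, (np.int64(238), np.int64(172))), (541.3, 345.9, 41.4, 40.4, 10.4, (np.int64(208), np.int64(175)))]
mid [(442.8, 6.2, 56.2, 38.4, 89.1, (np.int64(322), np.int64(206)))]
shift [-0.27 -0.1   3.89] turn [-0.   -0.   -2.78] tcp [573.3 255.  137.7] [-179.99   -0.     -2.61]
```

View pics/s1.png

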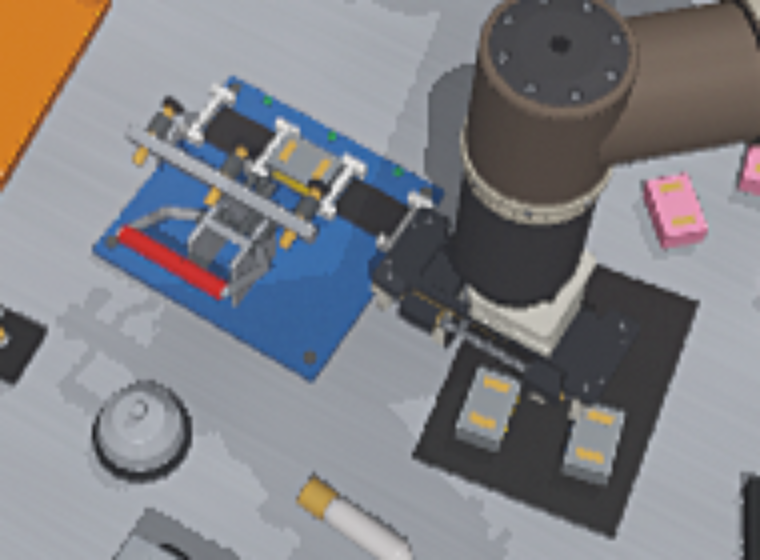

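The scene view shows the middle pack seated in its pocket and the other two packs where they were.

```bash
python3 -m pendant '[[[-0.27,-0.1,0,0,0,0,0.65],[0,0,0.5,0,0,-0.7,0.65],[0,0,0.8,0,0,-0.7,0.65],[0,0,0.8,0,0,-0.7,0.65],[0,0,0.8,0,0,-0.68,0.65],[0,0,0.8,0,0,0,0.65],[0,0,0.8,0,0,0,0.65],[0,0,0.58,0,0,0,0.65]]]' 
python3 -m pendant '[[[0,0,0,0,0,0,-0.3],[0,0,0,0,0,0,-0.3],[0,0,0,0,0,0,-0.3],[0,0,0,0,0,0,-0.3],[0,0,0,0,0,0,-0.3],[0,0,0,0,0,0,-0.3],[0,0,0,0,0,0,-0.3],[0,0,0,0,0,0,-0.3]]]' 25
python3 -m pendant '[[[0,0,-0.3,0,0,0,-0.3],[0,0,-0.6,0,0,0,-0.3],[0,0,-0.6,0,0,0,-0.3],[0,0,-0.6,0,0,0,-0.3],[0,0,-0.6,0,0,0,-0.3],[0,0,-0.6,0,0,0,-0.3],[0,0,-0.7,0,0,0,-0.3],[0,0,0,0,0,0,-0.3]]]'
python3 - <<'E'
from h import *
rel(448,77.1,110,-92.7)
c=vision.capture("wrist"); np.savez("wB.npz",**c); f=c["frame"].astype(int)
print([(k,f[k,320].tolist()) for k in range(198,236,2)])
E
```

```text
time_s: 14.85
tcp_pos: [0.5678, 0.2575, 0.0351]
eef_rot: [180.0, 0.0, 8.5]
contact_force: [0.1, -0.3, -0.2]
gripper_width: 0.0723
gripper_force: 0.0
time_s: 15.65
tcp_pos: [0.5688, 0.258, 0.0365]
eef_rot: [-180.0, -0.1, 8.5]
contact_force: [-2.2, -0.6, 5.8]
gripper_width: 0.0399
gripper_force: 25.0
time_s: 16.45
tcp_pos: [0.5696, 0.2585, 0.1185]
eef_rot: [-179.9, -0.2, 8.5]
contact_force: [0.6, 0.2, 0.1]
gripper_width: 0.0396
gripper_force: 25.0
shift [-7.36  8.07  0.38] turn [-6.000e-02 -1.000e-02  2.531e+01] tcp [569.6 258.5 118.5] [-179.9    -0.2     8.54]
[(198, [100, 96, 93]), (200, [98, 94, 93]), (202, [98, 94, 91]), (204, [99, 97, 95]), (206, [101, 98, 95]), (208, [101, 97, 95]), (210, [154, 149, 146]), (212, [153, 148, 145]), (214, [153, 148, 143]), (216, [152, 149, 145]), (218, [150, 145, 142]), (220, [151, 147, 142]), (222, [152, 145, 142]), (224, [136, 147, 162]), (226, [50, 181, 240]), (228, [56, 178, 234]), (230, [54, 179, 234]), (232, [54, 177, 233]), (234, [59, 182, 237])]
```

```bash
python3 -m pendant '[[[0,0,0,0,0,1,-0.3],[0,0,0,0,0,1,-0.3],[0,0,0,0,0,1,-0.3],[0,0,0,0,0,1,-0.3],[0,0,0,0,0,1,-0.3],[0,0,0,0,0,1,-0.3],[0,0,0,0,0,1,-0.3],[0,0,0,0,0,1,-0.3]]]' >/dev/null
python3 -m pendant '[[[0,0,0,0,0,1,-0.3],[0,0,0,0,0,1,-0.3],[0,0,0,0,0,1,-0.3],[0,0,0,0,0,1,-0.3],[0,0,0,0,0,1,-0.3],[0,0,0,0,0,1,-0.3],[0,0,0,0,0,1,-0.3],[0,0,0,0,0,1,-0.3]]]' >/dev/null
python3 -m pendant '[[[0,0,0,0,0,1,-0.3],[0,0,0,0,0,1,-0.3],[0,0,0,0,0,1,-0.3],[0,0,0,0,0,1,-0.3],[0,0,0,0,0,1,-0.3],[0,0,0,0,0,1,-0.3],[0,0,0,0,0,1,-0.3],[0,0,0,0,0,1,-0.3]]]'
python3 - <<'E'
from h import *
rel(440,195,110,-92.7)
c=dict(np.load("wB.npz")); print("top edge",wtool(c,(320,209),.0075).round(1))
f=c["frame"].astype(int); print([(k,f[k,320].tolist()) for k in range(172,200,2)]); print([(k,wtool(c,(320,k),.0335).round(1)[0]) for k in range(180,204,4)])
E
```

```text
time_s: 18.9
tcp_pos: [0.568, 0.2575, 0.1148]
eef_rot: [179.9, -0.0, -87.7]
contact_force: [0.1, -0.5, -0.9]
gripper_width: 0.0395
gripper_force: 25.0
shift [2.86 6.52 0.25] turn [ 0.02 -0.01  1.26] tcp [568.  257.5 114.8] [ 1.7992e+02 -5.0000e-02 -8.7650e+01]
top edge [28.3 -1.2  7.5]
[(172, [32, 32, 35]), (174, [36, 37, 38]), (176, [37, 36, 39]), (178, [34, 33, 35]), (180, [36, 35, 38]), (182, [35, 33, 35]), (184, [38, 37, 40]), (186, [38, 39, 41]), (188, [39, 38, 41]), (190, [39, 40, 42]), (192, [38, 39, 41]), (194, [38, 38, 41]), (196, [52, 53, 53]), (198, [100, 96, 93])]
[(180, np.float64(37.1)), (184, np.float64(34.8)), (188, np.float64(32.5)), (192, np.float64(30.2)), (196, np.float64(27.8)), (200, np.float64(25.5))]
```

```bash
python3 -m pendant '[[[0.41,0.93,0,0,0,0,-0.3],[0.41,0.93,0,0,0,0,-0.3],[0.41,0.93,0,0,0,0,-0.3],[0.41,0.93,0,0,0,0,-0.3],[0.41,0.93,0,0,0,0,-0.3],[0.41,0.93,0,0,0,0,-0.3],[0.4,0.94,0,0,0,0,-0.3],[0,0,0,0,0,0.63,-0.3]]]'
python3 -m pendant '[[[0,0,0,0,0,0.63,-0.3],[0,0,0,0.6,0,0,-0.3],[0,0,0,0.6,0,0,-0.3],[0,0,0,0.6,0,0,-0.3],[0,0,0,0.6,0,0,-0.3],[0,0,0,0.6,0,0,-0.3],[0,0,0,0,0,0,-0.3],[0,0,0,0,0,0,-0.3]]]'
python3 - <<'E'
from h import *
rel(439.8,76.6,95,-92.7,12)
E
```

```text
time_s: 19.7
tcp_pos: [0.4381, 0.1932, 0.1151]
eef_rot: [179.9, -0.1, -90.0]
contact_force: [0.4, 0.4, -0.5]
gripper_width: 0.0397
gripper_force: 25.0
time_s: 20.5
tcp_pos: [0.4403, 0.1946, 0.1155]
eef_rot: [-168.1, -0.0, -92.5]
contact_force: [0.3, 0.6, -0.2]
gripper_width: 0.0397
gripper_force: 25.0
shift [ 5.89 -0.01  1.05] turn [0.02 0.   0.05] tcp [440.3 194.6 115.5] [-1.6807e+02 -4.0000e-02 -9.2490e+01]
```

```bash
python3 -m pendant '[[[0.84,0,0,0,0,0,-0.3],[0.84,0,0,0,0,0,-0.3],[0.84,0,0,0,0,0,-0.3],[0.84,0,0,0,0,0,-0.3],[0.84,0,0,0,0,0,-0.3],[0.84,0,0.3,0,0,0,-0.3],[0.85,0,0.4,0,0,0.05,-0.3],[0,0,0.35,0,0,0,-0.3]]]'
python3 - <<'E'
from h import *
rel(439.8,76.6,70,-92.7,12)
s=vision.capture("scene"); cv2.imwrite("pics/s2.png",cv2.resize(s["frame"][140:260,250:410],(800,600)))
E
```

```text
time_s: 21.3
tcp_pos: [0.4392, 0.0744, 0.0948]
eef_rot: [-168.1, 0.0, -92.9]
contact_force: [0.1, -0.6, -0.5]
gripper_width: 0.0397
gripper_force: 25.0
shift [-0.11  0.23  1.22] turn [ 0.01 -0.   -0.05] tcp [439.2  74.4  94.8] [-1.6805e+02  4.0000e-02 -9.2900e+01]
```

View pics/s2.png

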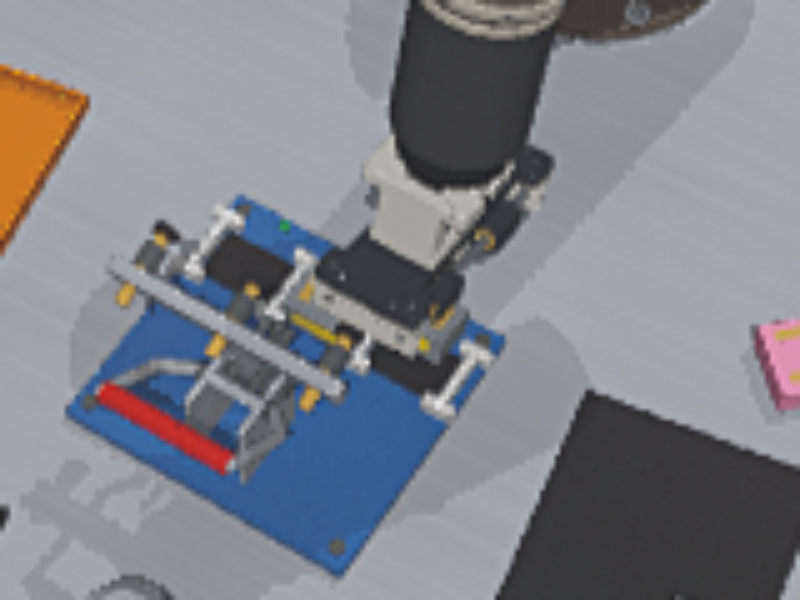

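The tilted gripper is over pocket2 and clear of the feet, so I'll lower.

```bash
python3 -m pendant '[[[-0.11,0.05,0.3,0,0,0,-0.3],[0,0.05,0.3,0,0,0,-0.3],[0,0.06,0.3,0,0,0,-0.3],[0,0.07,0.32,0,0,0,-0.3],[0,0.05,0.24,0,0,0,-0.3],[0,0.05,0.24,0,0,0,-0.3],[0,0,0,0,0,0,-0.3],[0,0,0,0,0,0,-0.3]]]'
python3 - <<'E'
from h import *
rel(439.8,76.6,50.4,-92.7,12)
c=vision.capture("wrist"); cv2.imwrite("pics/w4.png",c["frame"][120:320,140:500])
E
```

```text
time_s: 22.15
tcp_pos: [0.4433, 0.0793, 0.0638]
eef_rot: [-168.5, 0.1, -92.7]
contact_force: [-0.7, 0.9, -0.6]
gripper_width: 0.04
gripper_force: 25.0
shift [0.14 0.3  0.62] turn [ 0.11  0.02 -0.01] tcp [443.3  79.3  63.8] [-1.6845e+02  9.0000e-02 -9.2710e+01]
```

View pics/w4.png

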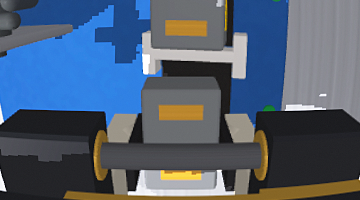

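```bash
python3 -m pendant '[[[0,0,0,0,0,0,-0.3],[0,0,0,0,0,0,-0.3],[0,0,0,0,0,0,-0.3],[0,0,0,0,0,0,-0.3],[0,0,0,0,0,0,-0.3],[0,0,0,0,0,0,-0.3],[0,0,0,0,0,0,-0.3],[0,0,0,0,0,0,-0.3]]]'
python3 - <<'E'
from h import *
for i in range(3):
    rel(439.8,76.6,50.4,-92.7,12); vision.capture("wrist")
E
```

```text
time_s: 23.0
tcp_pos: [0.4435, 0.0795, 0.064]
eef_rot: [-168.4, 0.1, -92.7]
contact_force: [0.2, -0.2, -1.4]
gripper_width: 0.04
gripper_force: 25.0
shift [0.15 0.31 0.63] turn [ 0.11  0.03 -0.01] tcp [443.5  79.5  64. ] [-1.6843e+02  1.1000e-01 -9.2700e+01]
shift [0.16 0.31 0.63] turn [ 0.11  0.03 -0.01] tcp [443.5  79.5  64. ] [-1.6843e+02  1.2000e-01 -9.2700e+01]
shift [0.15 0.31 0.63] turn [ 0.11  0.03 -0.01] tcp [443.5  79.5  64. ] [-1.6843e+02  1.2000e-01 -9.2700e+01]
```

Run:
```python
from h import *
s=tcp()[2]; print(s["joints"].round(1),s["joint_torque"].round(1),s["moment"].round(2))
```

```text
[ 39.6   6.4 -58.2  25.1 -18.3 -65.7] [  0.  -26.1  16.9   3.2   0.3   0. ] [ 0.09  0.7  -0.02]
```

Joint 3 is at its lower limit, so a 12° tilt is not reachable this low. The body top is now below the feet zone, so I'll cut the tilt to 6° and continue.

```bash
python3 -m pendant '[[[0.15,0,0,-0.28,0,0,-0.3],[0,0,0,-0.28,0,0,-0.3],[0,0,0,-0.28,0,0,-0.3],[0,0,0,-0.28,0,0,-0.3],[0,0,0,-0.27,0,0,-0.3],[0,0,0,0,0,0,-0.3],[0,0,0,0,0,0,-0.3],[0,0,0,0,0,0,-0.3]]]'
python3 - <<'E'
from h import *
rel(442.6,76.5,48.4,-92.7,6); print(tcp()[2]["joints"].round(1))
E
```

```text
time_s: 23.95
tcp_pos: [0.443, 0.0762, 0.0639]
eef_rot: [-174.0, 0.1, -92.7]
contact_force: [0.6, -0.1, -1.3]
gripper_width: 0.0399
gripper_force: 25.0
shift [-0.01  0.1   0.77] turn [-0.    0.02 -0.  ] tcp [443.   76.2  63.9] [-1.7398e+02  1.0000e-01 -9.2700e+01]
[ 38.2   8.9 -48.3   8.1 -28.4 -47.9]
```

```bash
python3 -m pendant '[[[0,0.02,0.15,0,0,0,-0.3],[0,0.02,0.15,0,0,0,-0.3],[0,0.02,0.15,0,0,0,-0.3],[0,0.02,0.15,0,0,0,-0.3],[0,0.02,0.12,0,0,0,-0.3],[0,0,0.05,0,0,0,-0.3],[0,0,0,0,0,0,-0.3],[0,0,0,0,0,0,-0.3]]]'
python3 - <<'E'
from h import *
rel(442.6,76.5,48.4,-92.7,6); print(tcp()[2]["joints"].round(1))
c=vision.capture("wrist"); cv2.imwrite("pics/w5.png",c["frame"][120:320,140:500])
E
```

```text
time_s: 24.75
tcp_pos: [0.443, 0.0766, 0.0485]
eef_rot: [-174.0, 0.1, -92.7]
contact_force: [0.2, 1.0, -1.2]
gripper_width: 0.0397
gripper_force: 25.0
shift [0.   0.02 0.  ] turn [-0.    0.03 -0.  ] tcp [443.   76.6  48.5] [-1.7399e+02  1.2000e-01 -9.2700e+01]
[ 38.1  10.6 -49.6   9.  -25.4 -48.8]
```

View pics/w5.png

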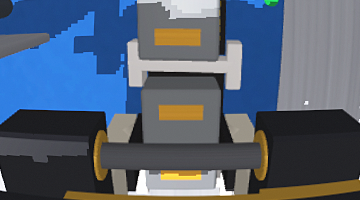

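```bash
python3 -m pendant '[[[0,0,0.02,0,0,0,0.18],[0,0,0,0,0,0,0.18],[0,0,0,0,0,0,0.18],[0,0,-0.1,0,0,0,0.18],[0,0,-0.4,0,0,0,0.18],[0,0,-0.5,0,0,0,0.18],[-0.5,0,0,0,0,0,0.18],[-1,0,0,0,0,0,0.18]]]'
python3 -m pendant '[[[-1,0,0,0,0,0,0.18],[-1,0,0,0,0,0,0.18],[-1,0,0,0,0,0,0.18],[-1,0,0,0,0,0,0.18],[-1,-0.5,-0.5,0,0,0,0.5],[-1,-1,-1,-0.5,0,0,0.65],[-1,-1,-1,-0.5,0,0,0.65],[-1,-1,-1,-0.5,0,0,0.65]]]'
python3 - <<'E'
from h import *
rel(550,347.6,140,-78)
s=vision.capture("scene"); cv2.imwrite("pics/s3.png",cv2.resize(s["frame"][160:290,250:420],(760,580)))
d=vision.capture("top"); np.savez("top3.npz",**d); P=cloud(d); z=P[...,2]
roi=np.zeros(z.shape,bool); roi[192:225,280:375]=1; print("nest",blobs(d,(z>.031)&(z<.05)&roi,.038))
roi[:]=0; roi[130:245,170:275]=1; print("mat",blobs(d,(z>.0255)&(z<.045)&roi,.029))
E
```

```text
time_s: 25.6
tcp_pos: [0.4424, 0.1068, 0.0686]
eef_rot: [-173.9, 0.2, -92.8]
contact_force: [0.8, 0.7, 0.0]
gripper_width: 0.0516
gripper_force: 0.0
time_s: 26.4
tcp_pos: [0.5147, 0.265, 0.1446]
eef_rot: [179.9, 0.2, -92.6]
contact_force: [0.4, 0.9, -0.5]
gripper_width: 0.0715
gripper_force: 0.0
shift [-4.21 -1.58  0.24] turn [ 0.01  0.04 -3.66] tcp [514.7 265.  144.6] [ 1.7994e+02  1.7000e-01 -9.2630e+01]
nest [(442.8, 6.2, 56.2, 38.4, 89.1, (np.int64(322), np.int64(206))), (442.3, 77.2, 58.3, 38.9, 85.8, (np.int64(298), np.int64(207)))]
mat []
```

View pics/s3.png

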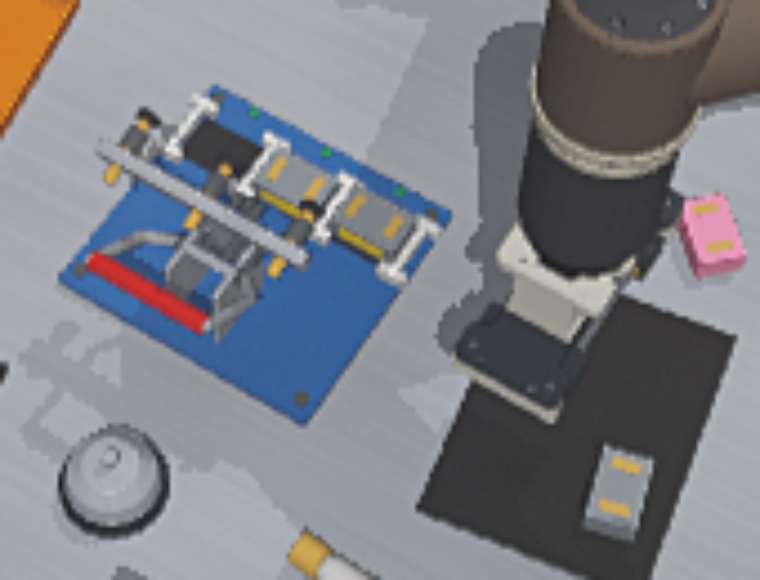

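```bash
python3 -m pendant '[[[-1,-0.4,0,0,0,0,0.65],[-1,-0.4,0,0,0,0,0.65],[-1,-0.4,0,0,0,0,0.65],[-1,-0.38,0,0,0,0,0.65],[-0.21,0,0,0,0,0,0.65],[0,0,0,0,0,-1,0.65],[0,0,0,0,0,-1,0.65],[0,0,0,0,0,-1,0.65]]]' >/dev/null
python3 -m pendant '[[[0,0,0,0,0,-1,0.65],[0,0,0,0,0,-1,0.65],[0,0,0,0,0,-1,0.65],[0,0,0,0,0,-1,0.65],[0,0,0,0,0,-1,0.65],[0,0,0,0,0,-1,0.65],[0,0,0,0,0,-1,0.65],[0,0,0,0,0,-1,0.65]]]' >/dev/null
python3 -m pendant '[[[0,0,0,0,0,-1,0.65],[0,0,0,0,0,-1,0.65],[0,0,0,0,0,-1,0.65],[0,0,0,0,0,-1,0.65],[0,0,0,0,0,-1,0.65],[0,0,0,0,0,-1,0.65],[0,0,0,0,0,-1,0.65],[0,0,0,0,0,-1,0.65]]]' >/dev/null
python3 -m pendant '[[[0,0,0,0,0,-1,0.65],[0,0,0,0,0,-1,0.65],[0,0,0,0,0,-1,0.65],[0,0,0,0,0,-1,0.65],[0,0,0,0,0,-1,0.65],[0,0,0,0,0,-1,0.65],[0,0,0,0,0,-1,0.65],[0,0,0,0,0,0,0.65]]]'
python3 - <<'E'
from h import *
rel(550,347.6,36,11.5)
pose=tcp(); c=vision.capture("wrist"); hsv=cv2.cvtColor(c["frame"],cv2.COLOR_BGR2HSV)
y=((hsv[...,0]>12)&(hsv[...,0]<32)&(hsv[...,1]>140)&(hsv[...,2]>110)).astype(np.uint8)
n,l,st,ce=cv2.connectedComponentsWithStats(y)
for i in range(1,n):
    if st[i,4]>40: print(st[i],wworld(c,ce[i],.029,pose).round(1))
cv2.imwrite("pics/wA.png",c["frame"])
E
```

```text
time_s: 29.7
tcp_pos: [0.5492, 0.3457, 0.1433]
eef_rot: [-179.9, -0.0, 11.4]
contact_force: [-0.0, 0.9, 1.0]
gripper_width: 0.0721
gripper_force: 0.0
shift [ 0.05 -0.08  5.36] turn [-0.02 -0.   -0.04] tcp [549.2 345.7 143.3] [-1.7991e+02 -2.0000e-02  1.1350e+01]
[509  63  33  33 550] [702.7 180.6  29. ]
[305 178  26   9 212] [566.7 352.9  29. ]
[306 219  25   8 200] [531.6 345.4  29. ]
[180 249  12  47 174] [450.9 465.2  29. ]
[442 249  20  48 433] [505.9 205.4  29. ]
[ 263  293  282   31 2260] [453.9 230.2  29. ]
[612 296  28  55 539] [ 427.  -252.6   29. ]
[418 374   9  26  86] [340.8 173.5  29. ]
```

```bash
python3 -m pendant '[[[0.04,-0.1,0.6,0,0,0,0.65],[0,0,0.8,0,0,0,0.65],[0,0,0.8,0,0,0,0.65],[0,0,0.8,0,0,0,0.65],[0,0,0.8,0,0,0,0.65],[0,0,0.8,0,0,0,0.65],[0,0,0.5,0,0,0,0.65],[0,0,0.26,0,0,0,0.65]]]' 
python3 -m pendant '[[[0,0,0,0,0,0,-0.3],[0,0,0,0,0,0,-0.3],[0,0,0,0,0,0,-0.3],[0,0,0,0,0,0,-0.3],[0,0,0,0,0,0,-0.3],[0,0,0,0,0,0,-0.3],[0,0,0,0,0,0,-0.3],[0,0,0,0,0,0,-0.3]]]' 25
python3 -m pendant '[[[0,0,-0.3,0,0,0,-0.3],[0,0,-0.8,0,0,0,-0.3],[0,0,-1,0,0,0,-0.3],[0,0,-1,0,0,0,-0.3],[0,0,-1,0,0,0,-0.3],[0,0,-1,0,0,0,-0.3],[0,0,-1,0,0,0,-0.3],[0,0,-1,0,0,0,-0.3]]]'
python3 -m pendant '[[[0,0,0,0,0,1,-0.3],[0,0,0,0,0,1,-0.3],[0,0,0,0,0,1,-0.3],[0,0,0,0,0,1,-0.3],[0,0,0,0,0,1,-0.3],[0,0,0,0,0,1,-0.3],[0,0,0,0,0,1,-0.3],[0,0,0,0,0,1,-0.3]]]' >/dev/null
python3 -m pendant '[[[0,0,0,0,0,1,-0.3],[0,0,0,0,0,1,-0.3],[0,0,0,0,0,1,-0.3],[0,0,0,0,0,1,-0.3],[0,0,0,0,0,1,-0.3],[0,0,0,0,0,1,-0.3],[0,0,0,0,0,1,-0.3],[0,0,0,0,0,1,-0.3]]]' >/dev/null
python3 -m pendant '[[[0,0,0,0,0,1,-0.3],[0,0,0,0,0,1,-0.3],[0,0,0,0,0,1,-0.3],[0,0,0,0,0,1,-0.3],[0,0,0,0,0,1,-0.3],[0,0,0,0,0,1,-0.3],[0,0,0,0,0,1,-0.3],[0,0,0,0,0,1,-0.3]]]'
python3 - <<'E'
from h import *
rel(440,180,170,-92.7)
c=vision.capture("wrist"); f=c["frame"].astype(int)
print([(k,f[k,320].tolist()) for k in range(190,226,2)])
E
```

```text
time_s: 30.55
tcp_pos: [0.5496, 0.3477, 0.0347]
eef_rot: [-180.0, 0.1, 11.3]
contact_force: [-0.3, -0.2, -0.6]
gripper_width: 0.0723
gripper_force: 0.0
time_s: 31.35
tcp_pos: [0.5505, 0.3484, 0.0369]
eef_rot: [-179.9, -0.1, 11.3]
contact_force: [-1.7, -0.3, 5.6]
gripper_width: 0.0399
gripper_force: 25.0
time_s: 32.15
tcp_pos: [0.5499, 0.3476, 0.179]
eef_rot: [-179.9, 0.0, 11.3]
contact_force: [0.6, 1.0, -2.1]
gripper_width: 0.0399
gripper_force: 25.0
time_s: 34.55
tcp_pos: [0.5499, 0.3476, 0.1781]
eef_rot: [180.0, 0.1, -84.9]
contact_force: [-0.5, 0.4, -1.1]
gripper_width: 0.0396
gripper_force: 25.0
shift [7.86 6.22 0.39] turn [0.01 0.02 1.96] tcp [549.9 347.6 178.1] [ 1.7998e+02  9.0000e-02 -8.4870e+01]
[(190, [55, 53, 57]), (192, [55, 56, 58]), (194, [57, 56, 60]), (196, [87, 84, 82]), (198, [88, 82, 80]), (200, [87, 84, 82]), (202, [87, 84, 82]), (204, [87, 84, 83]), (206, [89, 86, 85]), (208, [111, 106, 105]), (210, [114, 109, 105]), (212, [114, 110, 108]), (214, [113, 111, 107]), (216, [115, 112, 109]), (218, [115, 110, 108]), (220, [115, 111, 107]), (222, [104, 107, 106]), (224, [41, 138, 195])]
```

```bash
python3 -m pendant '[[[1,0.8,0,0,0,0,-0.3],[1,0.8,0,0,0,0,-0.3],[1,0.8,0,0,0,0,-0.3],[1,0.8,0,0,0,0,-0.3],[1,0.8,0,0,0,0,-0.3],[1,0.8,0,0,0,0,-0.3],[1,0.8,0,0,0,0,-0.3],[0.8,0.6,0,0,0,0,-0.3]]]'
python3 -m pendant '[[[0,0,0,0,0,1,-0.3],[0,0,0,0,0,0.96,-0.3],[1,0,0,0,0,0,-0.3],[1,0,0,0,0,0,-0.3],[1,0,0,0,0,0,-0.3],[1,0,0,0,0,0,-0.3],[1,0,0,0,0,0,-0.3],[1,0,0,0,0,0,-0.3]]]'
python3 -m pendant '[[[1,0,0,0,0,0,-0.3],[1,0,0,0,0,0,-0.3],[1,0,0,0,0,0,-0.3],[1,0,0,0,0,0,-0.3],[1,0,0,0,0,0,-0.3],[1,0,0,0,0,0,-0.3],[1,0,0,0,0,0,-0.3],[1,0,0,0,0,0,-0.3]]]'
python3 -m pendant '[[[1,0,0,0,0,0,-0.3],[1,0,0,0,0,0,-0.3],[1,0,0,0,0,0,-0.3],[0,0,0,0,0,0,-0.3],[0,0,0,0,0,0,-0.3],[0,0,0,0,0,0,-0.3],[0,0,0,0,0,0,-0.3],[0,0,0,0,0,0,-0.3]]]'
python3 - <<'E'
from h import *
rel(436,-180,69,-92.7); print(tcp()[2]["joints"].round(1))
E
```

```text
time_s: 35.4
tcp_pos: [0.44, 0.1798, 0.178]
eef_rot: [-180.0, 0.1, -84.6]
contact_force: [-0.2, 1.0, -1.0]
gripper_width: 0.04
gripper_force: 25.0
time_s: 36.2
tcp_pos: [0.4355, 0.0603, 0.1778]
eef_rot: [-180.0, 0.1, -92.5]
contact_force: [0.1, -0.3, -0.7]
gripper_width: 0.0398
gripper_force: 25.0
time_s: 37.0
tcp_pos: [0.4284, -0.0995, 0.1775]
eef_rot: [-180.0, 0.1, -92.5]
contact_force: [0.4, 0.9, -1.2]
gripper_width: 0.0398
gripper_force: 25.0
time_s: 37.8
tcp_pos: [0.4262, -0.1581, 0.1774]
eef_rot: [-180.0, 0.1, -92.5]
contact_force: [0.5, 0.4, -1.7]
gripper_width: 0.0397
gripper_force: 25.0
shift [ 1.08 -0.54  5.42] turn [-0.01  0.03  0.06] tcp [ 426.2 -158.1  177.4] [-1.7998e+02  1.2000e-01 -9.2480e+01]
[  4.5   3.1 -31.9  -0.1 -55.   -6.9]
```

```bash
python3 -m pendant '[[[0.5,-0.54,0.6,0,0,0,-0.3],[0.5,0,0.8,0,0,0,-0.3],[0.08,0,0.8,0,0,0.06,-0.3],[0,0,0.8,0,0,0,-0.3],[0,0,0.8,0,0,0,-0.3],[0,0,0.8,0,0,0,-0.3],[0,0,0.6,0,0,0,-0.3],[0,0,0.22,0,0,0,-0.3]]]' >/dev/null
python3 -m pendant '[[[0,0,0,0.3,0,0,-0.3],[0,0,0,0.3,0,0,-0.3],[0,0,0,0.3,0,0,-0.3],[0,0,0,0.3,0,0,-0.3],[0,0,0,0.3,0,0,-0.3],[0,0,0,0,0,0,-0.3],[0,0,0,0,0,0,-0.3],[0,0,0,0,0,0,-0.3]]]'
python3 - <<'E'
from h import *
rel(435.9,-67.1,68,-92.7,6); print(tcp()[2]["joints"].round(1))
c=vision.capture("wrist"); f=c["frame"].astype(int); print([(k,f[k,320].tolist()) for k in range(192,216,2)])
E
```

```text
time_s: 39.4
tcp_pos: [0.4362, -0.1805, 0.069]
eef_rot: [-174.0, 0.1, -92.8]
contact_force: [-0.1, -0.4, -1.5]
gripper_width: 0.0395
gripper_force: 25.0
shift [-5.66  0.3   0.03] turn [-0.01  0.03 -0.02] tcp [ 436.2 -180.5   69. ] [-1.7398e+02  1.1000e-01 -9.2770e+01]
[  1.8  10.5 -42.1   0.7 -31.3  -5.2]
[(192, [110, 104, 104]), (194, [113, 106, 105]), (196, [56, 54, 53]), (198, [64, 61, 59]), (200, [63, 62, 59]), (202, [64, 63, 62]), (204, [62, 62, 60]), (206, [64, 61, 60]), (208, [79, 74, 73]), (210, [82, 80, 77]), (212, [84, 82, 79]), (214, [83, 82, 79])]
```

```bash
python3 -m pendant '[[[-0.8,0.04,0,0,0,0,-0.3],[-0.8,0.04,0,0,0,0,-0.3],[-0.8,0.04,0,0,0,0,-0.3],[-0.8,0.04,0,0,0,0,-0.3],[-0.8,0.04,0,0,0,0,-0.3],[-0.8,0.04,0,0,0,0,-0.3],[-0.6,0.04,0,0,0,0,-0.3],[-0.26,0.02,0,0,0,0,-0.3]]]'
python3 - <<'E'
from h import *
rel(435.9,-67.1,48.4,-92.7,6); print(tcp()[2]["joints"].round(1))
E
```

```text
time_s: 40.25
tcp_pos: [0.4358, -0.0662, 0.0685]
eef_rot: [-174.0, 0.1, -92.7]
contact_force: [-0.0, -1.4, -0.8]
gripper_width: 0.0398
gripper_force: 25.0
shift [0.05 0.1  1.  ] turn [-0.    0.03 -0.01] tcp [435.8 -66.2  68.5] [-1.7399e+02  1.2000e-01 -9.2710e+01]
[ 19.    7.6 -47.7   4.3 -29.2 -25.4]
```

```bash
python3 -m pendant '[[[0.05,0.02,0.2,0,0,0,-0.3],[0,0.02,0.2,0,0,0,-0.3],[0,0.02,0.2,0,0,0,-0.3],[0,0.02,0.2,0,0,0,-0.3],[0,0.02,0.15,0,0,0,-0.3],[0,0,0.05,0,0,0,-0.3],[0,0,0,0,0,0,-0.3],[0,0,0,0,0,0,-0.3]]]'
python3 - <<'E'
from h import *
rel(435.9,-67.1,48.4,-92.7,6)
c=vision.capture("wrist"); cv2.imwrite("pics/w6.png",c["frame"][120:320,140:500])
E
```

```text
time_s: 41.05
tcp_pos: [0.4356, -0.0681, 0.0484]
eef_rot: [-174.0, 0.1, -92.8]
contact_force: [-1.0, -0.5, -1.0]
gripper_width: 0.0396
gripper_force: 25.0
shift [-0.05 -0.01  0.  ] turn [-0.    0.03 -0.02] tcp [435.6 -68.1  48.4] [-1.7398e+02  1.2000e-01 -9.2780e+01]
```

View pics/w6.png

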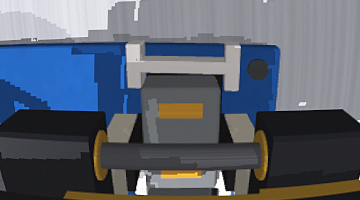

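Pack A is in pocket0 between the walls. I'll release it, leave sideways and check all three pockets numerically.

```bash
python3 -m pendant '[[[0,0,0.02,0,0,0,0.18],[0,0,0,0,0,0,0.18],[0,0,0,0,0,0,0.18],[0,0,-0.1,0,0,0,0.18],[0,0,-0.4,0,0,0,0.18],[0,0,-0.5,0,0,0,0.18],[0.5,0,0,0,0,0,0.18],[1,0,0,0,0,0,0.18]]]'
python3 -m pendant '[[[1,0,0,0,0,0,0.18],[1,0,0,0,0,0,0.18],[1,0,0,0,0,0,0],[1,0,-0.5,-0.5,0,0,-0.2],[1,0,-1,-0.5,0,0,-0.2],[0.5,0,-1,-0.5,0,0,-0.2],[0,0,-1,0,0,0,-0.2],[0,0,-1,0,0,0,-0.2]]]'
python3 -m pendant '[[[0,0,-1,0,0,0,-0.2],[0,0,-1,0,0,0,-0.2],[0,0,-1,0,0,0,-0.2],[0,0,-1,0,0,0,-0.2],[0,0,0,0,0,0,-0.2],[0,0,0,0,0,0,-0.2],[0,0,0,0,0,0,-0.2],[0,0,0,0,0,0,-0.2]]]'
python3 - <<'E'
from h import *
rel(641.2,-4.2,240,-92.7)
d=vision.capture("top"); np.savez("top4.npz",**d); P=cloud(d); z=P[...,2]
roi=np.zeros(z.shape,bool); roi[192:225,280:375]=1; m=(z>.031)&(z<.05)&roi; print("nest",blobs(d,m,.038))
n,l=cv2.connectedComponents(m.astype(np.uint8))
for i in range(1,n):
    p=P[l==i]*1000
    if len(p)>60: A=np.c_[p[:,:2]-p[:,:2].mean(0),np.ones(len(p))]; print(p.mean(0).round(1),"slope deg",np.degrees(np.linalg.lstsq(A,p[:,2],rcond=None)[0][:2]).round(2))
roi[:]=0; roi[130:245,170:275]=1; print("mat",blobs(d,(z>.0255)&(z<.045)&roi,.029))
E
```

```text
time_s: 41.9
tcp_pos: [0.4327, -0.0975, 0.0689]
eef_rot: [-173.9, 0.1, -92.7]
contact_force: [0.8, -0.5, -0.0]
gripper_width: 0.0515
gripper_force: 0.0
time_s: 42.7
tcp_pos: [0.4235, -0.2082, 0.1588]
eef_rot: [-180.0, 0.1, -92.8]
contact_force: [-0.1, -0.6, -0.6]
gripper_width: 0.035
gripper_force: 0.0
time_s: 43.5
tcp_pos: [0.423, -0.2079, 0.2368]
eef_rot: [179.9, 0.1, -92.8]
contact_force: [-0.1, 0.2, 0.8]
gripper_width: 0.0348
gripper_force: 0.0
shift [-10.7  -10.4   -0.15] turn [ 0.02  0.03 -0.02] tcp [ 423.  -207.9  236.8] [ 1.7993e+02  1.3000e-01 -9.2780e+01]
nest []
mat []
```

```bash
python3 -m pendant '[[[-0.9,-0.87,0,0,0,0,-0.2],[-0.9,-0.87,0,0,0,0,-0.2],[-0.9,-0.87,0,0,0,0,-0.2],[-0.9,-0.87,0,0,0,0,-0.2],[-0.9,-0.87,0,0,0,0,-0.2],[-0.9,-0.87,0,0,0,0,-0.2],[-0.9,-0.87,0,0,0,0,-0.2],[-0.9,-0.87,0,0,0,0,-0.2]]]'
python3 -m pendant '[[[-0.9,-0.87,0,0,0,0,-0.2],[-0.9,-0.87,0,0,0,0,-0.2],[-0.9,-0.87,0,0,0,0,-0.2],[-0.8,-0.83,0,0,0,0,-0.2],[0,0,0,0,0,0,-0.2],[0,0,0,0,0,0,-0.2],[0,0,0,0,0,0,-0.2],[0,0,0,0,0,0,-0.2]]]'
cat > nestchk.py <<'E'
from h import *
P=[]
for n in("top","scene"):
    d=vision.capture(n); p=cloud(d).reshape(-1,3)*1000; P.append(p)
    for k,(x,y) in enumerate([(438.6,-66.7),(442,5.2),(445.4,77.1)]):
        q=p[(abs(p[:,0]-x)<27)&(abs(p[:,1]-y)<36)&(p[:,2]>30)&(p[:,2]<48)]
        if len(q)>40:
            A=np.c_[q[:,:2]-q[:,:2].mean(0),np.ones(len(q))]; print(n,k,len(q),np.percentile(q,[1,99],axis=0).round(1).tolist(),"slope",np.degrees(np.linalg.lstsq(A,q[:,2],rcond=None)[0][:2]).round(1))
E
python3 nestchk.py
python3 - <<'E'
from h import *
rel(641.2,-4.2,152,-92.7)
pose=tcp(); c=vision.capture("wrist"); hsv=cv2.cvtColor(c["frame"],cv2.COLOR_BGR2HSV)
m=(((hsv[...,0]<6)|(hsv[...,0]>174))&(hsv[...,1]>150)&(hsv[...,2]>60)).astype(np.uint8)
n,l,st,ce=cv2.connectedComponentsWithStats(m)
for i in range(1,n):
    if st[i,4]>60: print(st[i],wworld(c,ce[i],.15,pose).round(1))
E
```

```text
time_s: 44.35
tcp_pos: [0.5704, -0.0699, 0.2373]
eef_rot: [180.0, 0.1, -92.8]
contact_force: [0.6, -0.3, 0.7]
gripper_width: 0.035
gripper_force: 0.0
time_s: 45.15
tcp_pos: [0.6412, -0.0048, 0.238]
eef_rot: [-180.0, 0.1, -92.8]
contact_force: [-0.1, -0.1, -0.3]
gripper_width: 0.0349
gripper_force: 0.0
top 0 286 [[419.3, -96.0, 30.9], [458.2, -36.2, 43.6]] slope [ 0.6 -0.1]
top 1 274 [[423.3, -22.0, 32.2], [462.3, 34.4, 43.5]] slope [ 0.9 -0.6]
top 2 270 [[423.4, 48.8, 31.3], [461.7, 108.7, 43.5]] slope [-0.8 -0.2]
scene 0 56 [[422.1, -93.6, 31.0], [460.8, -32.7, 46.3]] slope [4.8 0.1]
scene 1 158 [[420.0, -27.3, 30.2], [464.0, 38.0, 43.9]] slope [1.  1.6]
scene 2 177 [[421.6, 43.5, 30.2], [462.4, 109.7, 46.8]] slope [0.9 0.3]
shift [-0.02  0.01  4.31] turn [-0.01  0.03 -0.03] tcp [641.4  -4.8 238.2] [-1.7997e+02  1.2000e-01 -9.2800e+01]
[ 314  146   21  118 2330] [638.8  -9.2 150. ]
```

All three packs lie flat in their pockets. Next I'll lower over the bar and cage it with about 20 mm opening.

```bash
python3 -m pendant '[[[0,0,0.7,0,0,0,-0.2],[0,0,0.7,0,0,0,-0.2],[0,0,0.7,0,0,0,-0.2],[0,0,0.6,0,0,0,-0.2],[0,0,0.6,0,0,0,-0.2],[0,0,0.5,0,0,0,-0.2],[0,0,0.3,0,0,0,-0.2],[0,0,0.2,0,0,0,-0.2]]]' 
python3 -m pendant '[[[0,0,0,0,0,0,-0.58],[0,0,0,0,0,0,-0.58],[0,0,0,0,0,0,-0.58],[0,0,0,0,0,0,-0.58],[0,0,0,0,0,0,-0.58],[0,0,0,0,0,0,-0.58],[0,0,0,0,0,0,-0.58],[0,0,0,0,0,0,-0.58]]]' 30
python3 - <<'E'
import numpy as np
p=None
for q in np.arange(0,1.721,.06):
    f=q-.87; x,z=123-100*np.sin(f),83+100*np.cos(f)
    if p: print("q%.2f"%q,"tool y %.2f z %.2f"%((p[0]-x)/20,(p[1]-z)/20), end=" | ")
    p=(x,z)
E
```

```text
time_s: 46.1
tcp_pos: [0.6417, -0.0042, 0.1513]
eef_rot: [180.0, 0.1, -92.8]
contact_force: [-0.3, 0.9, 0.9]
gripper_width: 0.0351
gripper_force: 0.0
time_s: 46.9
tcp_pos: [0.641, -0.0041, 0.152]
eef_rot: [179.9, 0.1, -92.8]
contact_force: [-5.1, 1.4, 2.7]
gripper_width: 0.0185
gripper_force: 2.7
q0.06 tool y 0.20 z -0.22 | q0.12 tool y 0.21 z -0.21 | q0.18 tool y 0.23 z -0.20 | q0.24 tool y 0.24 z -0.18 | q0.30 tool y 0.25 z -0.17 | q0.36 tool y 0.26 z -0.15 | q0.42 tool y 0.27 z -0.14 | q0.48 tool y 0.27 z -0.12 | q0.54 tool y 0.28 z -0.11 | q0.60 tool y 0.29 z -0.09 | q0.66 tool y 0.29 z -0.07 | q0.72 tool y 0.30 z -0.05 | q0.78 tool y 0.30 z -0.04 | q0.84 tool y 0.30 z -0.02 | q0.90 tool y 0.30 z 0.00 | q0.96 tool y 0.30 z 0.02 | q1.02 tool y 0.30 z 0.04 | q1.08 tool y 0.30 z 0.05 | q1.14 tool y 0.29 z 0.07 | q1.20 tool y 0.29 z 0.09 | q1.26 tool y 0.28 z 0.11 | q1.32 tool y 0.27 z 0.12 | q1.38 tool y 0.27 z 0.14 | q1.44 tool y 0.26 z 0.15 | q1.50 tool y 0.25 z 0.17 | q1.56 tool y 0.24 z 0.18 | q1.62 tool y 0.23 z 0.20 | q1.68 tool y 0.21 z 0.21 |
```

```bash
python3 -m pendant '[[[0,0.2,-0.22,0,0,0,-0.58],[0,0.21,-0.21,0,0,0,-0.58],[0,0.23,-0.2,0,0,0,-0.58],[0,0.24,-0.18,0,0,0,-0.58],[0,0.25,-0.17,0,0,0,-0.58],[0,0.26,-0.15,0,0,0,-0.58],[0,0.27,-0.14,0,0,0,-0.58],[0,0.27,-0.12,0,0,0,-0.58]]]'
python3 -m pendant '[[[0,0.28,-0.11,0,0,0,-0.58],[0,0.29,-0.09,0,0,0,-0.58],[0,0.29,-0.07,0,0,0,-0.58],[0,0.3,-0.05,0,0,0,-0.58],[0,0.3,-0.04,0,0,0,-0.58],[0,0.3,-0.02,0,0,0,-0.58],[0,0.3,0,0,0,0,-0.58],[0,0.3,0.02,0,0,0,-0.58]]]'
python3 - <<'E'
from h import *
t=tcp()[0]*1000; yaw=np.radians(-2.7); d=t[:2]-[442.05,5.2]; x=d@[np.cos(yaw),np.sin(yaw)]
print("nest x",x,"z",t[2],"expect q.96: x",123-100*np.sin(.09),"z bar",83+100*np.cos(.09), tcp()[2]["joints"].round(1))
E
```

```text
time_s: 47.7
tcp_pos: [0.6052, -0.0021, 0.1823]
eef_rot: [-179.6, 0.2, -92.7]
contact_force: [4.0, -0.4, 2.6]
gripper_width: 0.0186
gripper_force: 2.0
time_s: 48.5
tcp_pos: [0.5554, -0.0001, 0.1868]
eef_rot: [-180.0, 0.1, -92.8]
contact_force: [2.0, -0.3, 0.5]
gripper_width: 0.0182
gripper_force: 0.9
nest x 113.47385581181051 z 186.80939196895798 expect q.96: x 114.01214508019889 z bar 182.59527330119943 [ 20.1  12.2 -19.5  -0.1 -58.2 -22.8]
```

```bash
python3 -m pendant '[[[0,0.3,0.04,0,0,0,-0.58],[0,0.3,0.05,0,0,0,-0.58],[0,0.29,0.07,0,0,0,-0.58],[0,0.29,0.09,0,0,0,-0.58],[0,0.28,0.11,0,0,0,-0.58],[0,0.27,0.12,0,0,0,-0.58],[0,0.27,0.14,0,0,0,-0.58],[0,0.26,0.15,0,0,0,-0.58]]]'
python3 -m pendant '[[[0,0.25,0.17,0,0,0,-0.58],[0,0.24,0.18,0,0,0,-0.58],[0,0.23,0.2,0,0,0,-0.58],[0,0.15,0.15,0,0,0,-0.58],[0,0.08,0.06,0,0,0,-0.58],[0,0,0,0,0,0,-0.58],[0,0,0,0,0,0,-0.58],[0,0,0,0,0,0,-0.58]]]'
cat > lev.py <<'E'
from h import *
t=tcp()[0]*1000; yaw=np.radians(-2.7); d=t[:2]-[442.05,5.2]; x=d@[np.cos(yaw),np.sin(yaw)]
print("TCP nest x",x.round(1),"z",t[2].round(1),"q from x",(.87+np.arcsin((123-x)/100)).round(3), tcp()[2]["joints"].round(1))
E
python3 lev.py
```

```text
time_s: 49.3
tcp_pos: [0.5109, 0.0023, 0.1716]
eef_rot: [-179.9, 0.1, -92.8]
contact_force: [2.9, -0.3, 2.2]
gripper_width: 0.0181
gripper_force: 1.7
time_s: 50.1
tcp_pos: [0.4937, 0.0032, 0.1571]
eef_rot: [-179.8, 0.1, -92.7]
contact_force: [6.7, -2.9, 2.5]
gripper_width: 0.0184
gripper_force: 3.4
TCP nest x 51.6 z 157.1 q from x 1.665 [ 23.2   8.1 -29.2  -0.  -52.4 -25.9]
```

```bash
python3 -m pendant '[[[0,0.1,0.08,0,0,0,-0.58],[0,0.1,0.08,0,0,0,-0.58],[0,0,0,0,0,0,-0.58],[0,0,0,0,0,0,-0.58],[0,0,0,0,0,0,-0.58],[0,0,0,0,0,0,-0.58],[0,0,0,0,0,0,-0.58],[0,0,0,0,0,0,-0.58]]]'
python3 lev.py
```

```text
time_s: 50.9
tcp_pos: [0.4934, 0.0039, 0.1561]
eef_rot: [-179.3, 0.2, -92.7]
contact_force: [14.5, -4.6, 7.5]
gripper_width: 0.0189
gripper_force: 7.4
TCP nest x 51.4 z 156.1 q from x 1.668 [ 23.4   7.9 -29.7   0.1 -51.7 -26.2]
```

The lever is at its stop: the force rose and the bar did not move. I'll let go, lift, and dwell for more than 3 s while checking.

```bash
python3 -m pendant '[[[0,-0.2,-0.16,0,0,0,-0.2],[0,0,0,0,0,0,-0.2],[0,0,0,0,0,0,-0.2],[0,0,0,0,0,0,-0.2],[0,0,-0.5,0,0,0,-0.2],[0,0,-0.8,0,0,0,-0.2],[0,0,-1,0,0,0,-0.2],[0,0,-1,0,0,0,-0.2]]]'
for i in 1 2 3 4; do python3 -m pendant '[[[0,0,0,0,0,0,-0.2],[0,0,0,0,0,0,-0.2],[0,0,0,0,0,0,-0.2],[0,0,0,0,0,0,-0.2],[0,0,0,0,0,0,-0.2],[0,0,0,0,0,0,-0.2],[0,0,0,0,0,0,-0.2],[0,0,0,0,0,0,-0.2]]]' | head -1; done
python3 - <<'E'
from h import *
yaw=np.radians(-2.7); N=np.array([[np.cos(yaw),-np.sin(yaw)],[np.sin(yaw),np.cos(yaw)]]); o=np.array([.44205,.0052])
d=vision.capture("scene"); p=cloud(d); hsv=cv2.cvtColor(d["frame"],cv2.COLOR_BGR2HSV)
red=((hsv[...,0]<8)|(hsv[...,0]>172))&(hsv[...,1]>150); q=p.copy(); q[...,:2]=(p[...,:2]-o)@N; q*=1000
m=red&(abs(q[...,0]-100)<150)&(abs(q[...,1])<80)&(q[...,2]>100); print("bar nest",m.sum(),q[m].mean(0).round(1) if m.any() else None)
m=(q[...,0]>-30)&(q[...,0]<30)&(abs(q[...,1])<95)&(q[...,2]>55)&(q[...,2]<125); print("crossbar",m.sum(),np.percentile(q[m],[5,50,95],axis=0).round(0).tolist() if m.sum() else None)
E
```

```text
time_s: 51.7
tcp_pos: [0.4915, 0.0029, 0.2234]
eef_rot: [180.0, 0.1, -92.8]
contact_force: [-0.3, 0.0, -0.6]
gripper_width: 0.035
gripper_force: 0.0
time_s: 52.5
time_s: 53.3
time_s: 54.1
time_s: 54.9
bar nest 63 [ 55.9  24.3 161.9]
crossbar 198 [[-10.0, -20.0, 75.0], [1.0, 42.0, 84.0], [11.0, 88.0, 99.0]]
```

```bash
python3 -m pendant '[[[0,-0.22,0,0,0,0,-0.2],[0,0,0,0,0,0,-0.2],[0,0,0.6,0,0,0,-0.2],[0,0,0.7,0,0,0,-0.2],[0,0,0.7,0,0,0,-0.2],[0,0,0.6,0,0,0,-0.2],[0,0,0.4,0,0,0,-0.2],[0,0,0.2,0,0,0,-0.2]]]'
python3 -m pendant '[[[0,0,0,0,0,0,-0.58],[0,0,0,0,0,0,-0.58],[0,0,0,0,0,0,-0.58],[0,0,0,0,0,0,-0.58],[0,0,0,0,0,0,-0.58],[0,0,0,0,0,0,-0.58],[0,0,0,0,0,0,-0.58],[0,0,0,0,0,0,-0.58]]]' 30
python3 lev.py
```

```text
time_s: 55.75
tcp_pos: [0.4959, 0.0027, 0.1572]
eef_rot: [179.9, 0.1, -92.8]
contact_force: [0.0, 0.0, 0.3]
gripper_width: 0.0348
gripper_force: 0.0
time_s: 56.55
tcp_pos: [0.4963, 0.0029, 0.1583]
eef_rot: [-180.0, 0.1, -92.8]
contact_force: [0.0, 0.8, 0.1]
gripper_width: 0.0184
gripper_force: 0.0
TCP nest x 54.3 z 158.3 q from x 1.628 [ 23.    8.4 -28.7  -0.1 -52.9 -25.7]
```

```bash
python3 -m pendant '[[[0,-0.23,-0.2,0,0,0,-0.58],[0,-0.24,-0.18,0,0,0,-0.58],[0,-0.25,-0.17,0,0,0,-0.58],[0,-0.26,-0.15,0,0,0,-0.58],[0,-0.27,-0.14,0,0,0,-0.58],[0,-0.27,-0.12,0,0,0,-0.58],[0,-0.28,-0.11,0,0,0,-0.58],[0,-0.29,-0.09,0,0,0,-0.58]]]'
python3 lev.py
```

```text
time_s: 57.35
tcp_pos: [0.5373, 0.0004, 0.1819]
eef_rot: [179.9, 0.1, -92.8]
contact_force: [-6.8, -0.2, 4.1]
gripper_width: 0.0186
gripper_force: 3.1
TCP nest x 95.4 z 181.9 q from x 1.15 [ 20.9  10.9 -22.   -0.1 -57.2 -23.6]
```

```bash
python3 -m pendant '[[[0,-0.29,-0.07,0,0,0,-0.58],[0,-0.3,-0.05,0,0,0,-0.58],[0,-0.3,-0.04,0,0,0,-0.58],[0,-0.3,-0.02,0,0,0,-0.58],[0,-0.3,0,0,0,0,-0.58],[0,-0.3,0.02,0,0,0,-0.58],[0,-0.3,0.04,0,0,0,-0.58],[0,-0.3,0.05,0,0,0,-0.58]]]'
python3 -m pendant '[[[0,-0.29,0.07,0,0,0,-0.58],[0,-0.29,0.09,0,0,0,-0.58],[0,-0.28,0.11,0,0,0,-0.58],[0,-0.27,0.12,0,0,0,-0.58],[0,-0.27,0.14,0,0,0,-0.58],[0,-0.26,0.15,0,0,0,-0.58],[0,-0.25,0.17,0,0,0,-0.58],[0,-0.24,0.18,0,0,0,-0.58]]]'
python3 -m pendant '[[[0,-0.23,0.2,0,0,0,-0.58],[0,-0.21,0.21,0,0,0,-0.58],[0,-0.2,0.22,0,0,0,-0.58],[0,-0.1,0.1,0,0,0,-0.58],[0,-0.1,0.1,0,0,0,-0.58],[0,0,0,0,0,0,-0.58],[0,0,0,0,0,0,-0.58],[0,0,0,0,0,0,-0.58]]]'
python3 lev.py
```

```text
time_s: 58.15
tcp_pos: [0.5856, -0.0018, 0.1832]
eef_rot: [179.9, 0.1, -92.8]
contact_force: [-4.4, -0.4, 3.4]
gripper_width: 0.0184
gripper_force: 2.4
time_s: 58.95
tcp_pos: [0.6293, -0.0035, 0.1619]
eef_rot: [-180.0, 0.1, -92.8]
contact_force: [-2.3, 0.2, 2.1]
gripper_width: 0.0184
gripper_force: 1.6
time_s: 59.75
tcp_pos: [0.6413, -0.0051, 0.1446]
eef_rot: [179.5, 0.0, -92.8]
contact_force: [-16.2, 0.9, 9.5]
gripper_width: 0.0188
gripper_force: 8.2
TCP nest x 199.6 z 144.6 q from x -0.002 [ 16.8  22.3 -11.   -0.2 -57.2 -19.5]
```

The lever is back at the open stop. I'll let go, lift and fetch the pocket0 pack, entering from the tray side.

```bash
python3 -m pendant '[[[0,0.2,-0.2,0,0,0,-0.2],[0,0,0,0,0,0,-0.2],[0,0,0,0,0,0,-0.2],[0,0,-0.8,0,0,0,-0.2],[0,0,-1,0,0,0,-0.2],[0,0,-1,0,0,0,-0.2],[0,0,-1,0,0,0,-0.2],[0,0,-1,0,0,0,-0.2]]]'
python3 -m pendant '[[[0.9,0.87,0,0,0,0,-0.2],[0.9,0.87,0,0,0,0,-0.2],[0.9,0.87,0,0,0,0,-0.2],[0.9,0.87,0,0,0,0,0.18],[0.9,0.87,0,0,0,0,0.18],[0.9,0.87,0,0,0,0,0.18],[0.9,0.87,0,0,0,0,0.18],[0.9,0.87,0,0,0,0,0.18]]]'
python3 -m pendant '[[[0.9,0.87,0,0,0,0,0.18],[0.9,0.87,0,0,0,0,0.18],[0,0.87,1,0.3,0,0,0.18],[0,0,1,0.3,0,0,0.18],[0,0,1,0.3,0,0,0.18],[0,0,1,0.3,0,0,0.18],[0,0,1,0.3,0,0,0.18],[0,0,1,0,0,0,0.18]]]'
python3 nestchk.py
python3 - <<'E'
from h import *
rel(437.2,-180,68,-92.7,6)
d=vision.capture("top"); hsv=cv2.cvtColor(d["frame"],cv2.COLOR_BGR2HSV)
red=(((hsv[...,0]<8)|(hsv[...,0]>172))&(hsv[...,1]>150)&(hsv[...,2]>80)); red[:,:290]=0; red[:,360:]=0; red[175:]=0
print("bar",blobs(d,red,0.147,20))
E
```

```text
time_s: 60.55
tcp_pos: [0.6421, -0.0042, 0.2464]
eef_rot: [-179.9, 0.1, -92.8]
contact_force: [0.3, -0.4, -1.0]
gripper_width: 0.0351
gripper_force: 0.0
time_s: 61.35
tcp_pos: [0.4949, -0.1422, 0.2454]
eef_rot: [-179.9, 0.1, -92.8]
contact_force: [0.2, -0.6, 0.5]
gripper_width: 0.0515
gripper_force: 0.0
time_s: 62.15
tcp_pos: [0.4476, -0.1752, 0.1251]
eef_rot: [-173.9, 0.1, -92.8]
contact_force: [-0.2, -0.4, -0.4]
gripper_width: 0.0518
gripper_force: 0.0
scene 0 157 [[416.5, -101.6, 30.5], [459.0, -32.8, 44.7]] slope [0.5 1.7]
scene 1 166 [[418.9, -27.7, 30.3], [466.1, 37.9, 45.5]] slope [1.7 3.1]
scene 2 177 [[421.4, 44.0, 30.5], [463.0, 109.4, 44.8]] slope [-1.6 -0.2]
shift [0.27 0.72 2.72] turn [ 0.05  0.03 -0.03] tcp [ 446.4 -175.1  123.5] [-1.742e+02  1.200e-01 -9.281e+01]
bar [(641.8, -5.2, 95.1, 11.0, 89.0, (np.int64(325), np.int64(132)))]
```

```bash
python3 -m pendant '[[[0.27,0.12,0.5,0,0,0,0.18],[0,0.12,0.5,0,0,0,0.18],[0,0.12,0.5,0,0,0,0.18],[0,0.12,0.5,0,0,0,0.18],[0,0.12,0.5,0,0,0,0.18],[0,0.12,0.22,0,0,0,0.18],[0,0,0,0,0,0,0.18],[0,0,0,0,0,0,0.18]]]'
python3 -m pendant '[[[-0.8,0.04,0,0,0,0,0.18],[-0.8,0.04,0,0,0,0,0.18],[-0.8,0.04,0,0,0,0,0.18],[-0.8,0.04,0,0,0,0,0.18],[-0.8,0.04,0,0,0,0,0.18],[-0.8,0.04,0,0,0,0,0.18],[-0.6,0.04,0,0,0,0,0.18],[-0.26,0,0,0,0,0,0.18]]]'
python3 - <<'E'
from h import *
rel(437.2,-66,44,-92.7,6)
E
```

```text
time_s: 63.1
tcp_pos: [0.4391, -0.1797, 0.07]
eef_rot: [-174.0, 0.1, -92.8]
contact_force: [0.6, 0.1, -0.0]
gripper_width: 0.0514
gripper_force: 0.0
time_s: 63.9
tcp_pos: [0.4395, -0.0655, 0.0702]
eef_rot: [-173.9, 0.1, -92.7]
contact_force: [0.8, -0.4, 1.1]
gripper_width: 0.0518
gripper_force: 0.0
shift [0.03 0.25 1.29] turn [-0.02  0.03 -0.01] tcp [439.5 -65.5  70.2] [-1.7391e+02  1.4000e-01 -9.2710e+01]
```

```bash
python3 -m pendant '[[[0.03,0.15,0.2,0,0,0,0.18],[0,0.1,0.3,0,0,0,0.18],[0,0,0.3,0,0,0,0.18],[0,0,0.3,0,0,0,0.18],[0,0,0.19,0,0,0,0.18],[0,0,0,0,0,0,0.18],[0,0,0,0,0,0,-0.3],[0,0,0,0,0,0,-0.3]]]' 20
python3 -m pendant '[[[0,0,0,0,0,0,-0.3],[0,0,0,0,0,0,-0.3],[0,0,0,0,0,0,-0.3],[0,0,0,0,0,0,-0.3],[0,0,0,0,0,0,-0.3],[0,0,0,0,0,0,-0.3],[0,0,0,0,0,0,-0.3],[0,0,0,0,0,0,-0.3]]]' 25
python3 -m pendant '[[[0,0,-0.1,0,0,0,-0.3],[0,0,-0.2,0,0,0,-0.3],[0,0,-0.3,0,0,0,-0.3],[0,0,-0.3,0,0,0,-0.3],[0,0,-0.3,0,0,0,-0.3],[0,0,-0.2,0,0,0,-0.3],[0,0,0,0,0,0,-0.3],[0,0,0,0,0,0,-0.3]]]'
python3 - <<'E'
from h import *
rel(437.2,-200,73,-92.7,6)
c=vision.capture("wrist"); f=c["frame"].astype(int); print([(k,f[k,320].tolist()) for k in range(186,222,2)])
E
```

```text
time_s: 64.7
tcp_pos: [0.4367, -0.0669, 0.0435]
eef_rot: [-174.0, 0.1, -92.8]
contact_force: [-1.0, 0.0, 1.6]
gripper_width: 0.0408
gripper_force: 16.0
time_s: 65.5
tcp_pos: [0.4367, -0.0668, 0.0435]
eef_rot: [-174.0, 0.1, -92.8]
contact_force: [-1.0, -0.8, 3.1]
gripper_width: 0.0403
gripper_force: 24.8
time_s: 66.3
tcp_pos: [0.4337, -0.0668, 0.0714]
eef_rot: [-174.0, 0.1, -92.8]
contact_force: [-0.2, 0.4, -1.3]
gripper_width: 0.0405
gripper_force: 24.6
shift [ 6.65 -0.5  -0.04] turn [-0.01  0.03 -0.02] tcp [433.7 -66.8  71.4] [-1.7396e+02  1.3000e-01 -9.2780e+01]
[(186, [25, 24, 26]), (188, [22, 23, 25]), (190, [24, 25, 25]), (192, [24, 24, 24]), (194, [64, 61, 61]), (196, [70, 67, 65]), (198, [71, 69, 66]), (200, [71, 68, 68]), (202, [69, 67, 66]), (204, [71, 69, 67]), (206, [76, 73, 71]), (208, [91, 89, 87]), (210, [94, 88, 88]), (212, [94, 91, 88]), (214, [94, 91, 88]), (216, [93, 91, 88]), (218, [94, 91, 89]), (220, [96, 92, 89])]
```

```bash
python3 -m pendant '[[[0.5,-0.05,0,0,0,0,-0.3],[0.9,-0.05,0,0,0,0,-0.3],[0.9,-0.05,0,0,0,0,-0.3],[0.9,-0.05,0,0,0,0,-0.3],[0.9,-0.05,0,0,0,0,-0.3],[0.9,-0.05,0,0,0,0,-0.3],[0.9,-0.05,0,0,0,0,-0.3],[0.8,-0.05,0,0,0,0,-0.3]]]'
python3 -m pendant '[[[0,0,0,-0.5,0,0,-0.3],[0,0,0,-0.5,0,0,-0.3],[0,0,0,-0.5,0,0,-0.3],[0,0,0,0,0,-0.5,-0.3],[0,0,0,0,0,-0.5,-0.3],[0,0,0,0,0,-0.5,-0.3],[0,0,0,0,0,-0.5,-0.3],[0,0,0,0,0,-0.47,-0.3]]]'
python3 - <<'E'
from h import *
rel(434.7,-327.5,75,-82.8)
d=vision.capture("top"); hsv=cv2.cvtColor(d["frame"],cv2.COLOR_BGR2HSV); H,S,V=cv2.split(hsv); X=np.arange(640)[None]
print("tray",blobs(d,(H<18)&(S>180)&(X>390)&(X<475),0.018,500))
E
```

```text
time_s: 67.15
tcp_pos: [0.4348, -0.2018, 0.0714]
eef_rot: [-174.0, 0.1, -92.8]
contact_force: [0.3, -0.5, -0.8]
gripper_width: 0.0405
gripper_force: 24.6
time_s: 67.95
tcp_pos: [0.4349, -0.201, 0.0713]
eef_rot: [180.0, 0.1, -82.8]
contact_force: [-0.5, 0.9, -2.4]
gripper_width: 0.0404
gripper_force: 24.6
shift [ 6.27  0.8  -0.2 ] turn [ 0.01  0.03 -0.01] tcp [ 434.9 -201.    71.3] [ 1.7998e+02  1.2000e-01 -8.2820e+01]
tray [(545.7, -313.4, 156.4, 131.7, -82.9, (np.int64(431), np.int64(165)))]
```

```bash
python3 -m pendant '[[[0.8,0.1,0,0,0,0,-0.3],[0.8,0.1,0,0,0,0,-0.3],[0.8,0.1,0,0,0,0,-0.3],[0.8,0.1,0,0,0,0,-0.3],[0.8,0.1,0,0,0,0,-0.3],[0.8,0.1,0,0,0,0,-0.3],[0.8,0.1,0,0,0,0,-0.3],[0.67,0.1,0,0,0,0,-0.3]]]'
python3 -m pendant '[[[0,0,0.4,0,0,0,-0.3],[0,0,0.4,0,0,0,-0.3],[0,0,0.4,0,0,0,-0.3],[0,0,0.2,0,0,0,-0.3],[0,0,0.1,0,0,0,-0.3],[0,0,0.1,0,0,0,-0.3],[0,0,0,0,0,0,-0.3],[0,0,0,0,0,0,-0.3]]]'
```

```text
time_s: 68.8
tcp_pos: [0.4346, -0.3282, 0.071]
eef_rot: [180.0, 0.1, -82.9]
contact_force: [0.6, -0.5, -1.7]
gripper_width: 0.0403
gripper_force: 24.6
time_s: 69.6
tcp_pos: [0.435, -0.3274, 0.0398]
eef_rot: [-179.9, 0.1, -82.9]
contact_force: [-0.3, 0.0, -1.3]
gripper_width: 0.0405
gripper_force: 24.6
```

```bash
python3 -m pendant '[[[0,0,0.05,0,0,0,-0.3],[0,0,0.05,0,0,0,-0.3],[0,0,0.05,0,0,0,-0.3],[0,0,0.05,0,0,0,-0.3],[0,0,0,0,0,0,-0.3],[0,0,0,0,0,0,-0.3],[0,0,0,0,0,0,-0.3],[0,0,0,0,0,0,-0.3]]]'
python3 -m pendant '[[[0,0,0,0,0,0,0.15],[0,0,0,0,0,0,0.15],[0,0,0,0,0,0,0.15],[0,0,0,0,0,0,0.15],[0,0,-0.3,0,0,0,0.15],[0,0,-0.8,0,0,0,0.15],[0,0,-1,0,0,0,0.15],[0,0,-1,0,0,0,0.15]]]'
python3 -m pendant '[[[0,0,-1,0,0,0,0.15],[0,0,-1,0,0,0,0.15],[0,0,-1,0,0,0,0.15],[0,0,-1,0,0,0,0.15],[0,0,-1,0,0,0.5,0.15],[0,0,-1,0,0,0.5,0.15],[0,0,0,0,0,0.5,0.15],[0,0,0,0,0,0.97,0.15]]]'
python3 - <<'E'
from h import *
rel(444.5,190,215,-92.7)
E
```

```text
time_s: 70.4
tcp_pos: [0.4345, -0.3275, 0.0364]
eef_rot: [-180.0, 0.1, -82.9]
contact_force: [-3.4, 2.1, 8.6]
gripper_width: 0.0402
gripper_force: 24.7
time_s: 71.2
tcp_pos: [0.4346, -0.3274, 0.0984]
eef_rot: [-180.0, 0.1, -82.9]
contact_force: [0.4, -0.4, 0.6]
gripper_width: 0.0503
gripper_force: 0.0
time_s: 72.0
tcp_pos: [0.435, -0.3278, 0.2188]
eef_rot: [-179.9, 0.1, -92.9]
contact_force: [0.3, 0.4, -0.5]
gripper_width: 0.0502
gripper_force: 0.0
shift [-25.88   0.82   0.23] turn [-0.03  0.02 -0.04] tcp [ 435.  -327.8  218.8] [-1.7988e+02  9.0000e-02 -9.2870e+01]
```

```bash
for i in 1 2 3; do :; done
python3 -m pendant '[[[-1,0.03,0,0,0,0,0.18],[-1,0.03,0,0,0,0,0.18],[-1,0.03,0,0,0,0,0.18],[-1,0.03,0,0,0,0,0.18],[-1,0.03,0,0,0,0,0.18],[-1,0.03,0,0,0,0,0.18],[-1,0.03,0,0,0,0,0.18],[-1,0.03,0,0,0,0,0.18]]]' >/dev/null
python3 -m pendant '[[[-1,0.03,0,0,0,0,0.18],[-1,0.03,0,0,0,0,0.18],[-1,0.03,0,0,0,0,0.18],[-1,0.03,0,0,0,0,0.18],[-1,0.03,0,0,0,0,0.18],[-1,0.03,0,0,0,0,0.18],[-1,0.03,0,0,0,0,0.18],[-1,0.03,0,0,0,0,0.18]]]' >/dev/null
python3 -m pendant '[[[-1,0.03,0,0,0,0,0.18],[-1,0.03,0,0,0,0,0.18],[-1,0.03,0,0,0,0,0.18],[-1,0.03,0,0,0,0,0.18],[-1,0.03,0,0,0,0,0.18],[-1,0.03,0,0,0,0,0.18],[-1,0.03,0,0,0,0,0.18],[-1,0.03,0,0,0,0,0.18]]]'
python3 - <<'E'
from h import *
rel(444,190,70,-92.7)
d=vision.capture("top"); np.savez("top5.npz",**d); P=cloud(d); z=P[...,2]
roi=np.zeros(z.shape,bool); roi[140:235,398:465]=1; m=(z>.022)&(z<.045)&roi; print("tray packs",blobs(d,m,.030)); p=P[m]*1000; print(np.percentile(p[:,2],[5,50,95]).round(1))
hsv=cv2.cvtColor(d["frame"],cv2.COLOR_BGR2HSV); H,S,V=cv2.split(hsv)
print("tray",blobs(d,(H<18)&(S>180)&roi,0.018,500))
E
```

```text
time_s: 74.4
tcp_pos: [0.4435, 0.1532, 0.219]
eef_rot: [-180.0, 0.1, -92.8]
contact_force: [-0.0, -0.2, -0.6]
gripper_width: 0.0518
gripper_force: 0.0
shift [-1.82  0.07  7.45] turn [-0.01  0.03 -0.02] tcp [443.5 153.2 219. ] [-1.7997e+02  1.4000e-01 -9.2770e+01]
tray packs [(434.3, -325.6, 61.5, 40.0, -83.6, (np.int64(434), np.int64(207)))]
[23.5 30.3 34.6]
tray [(494.3, -320.0, 235.0, 156.4, 7.2, (np.int64(431), np.int64(188)))]
```

```bash
python3 -m pendant '[[[-1,0,0.9,0,0,0,0.18],[-0.82,0.07,0.9,0,0,0,0.18],[0,0,0.95,0,0,0,0.18],[0,0,0.95,0,0,0,0.18],[0,0,0.95,0,0,0,0.18],[0,0,0.95,0,0,0,0.18],[0,0,0.95,0,0,0,0.18],[0,0,0.9,0,0,0,0.18]]]' >/dev/null
python3 -m pendant '[[[0,0,0,0.5,0,0,0.18],[0,0,0,0.5,0,0,0.18],[0,0,0,0.5,0,0,0.18],[0,0,0,0,0,0,0.18],[0,0,0,0,0,0,0.18],[0,0,0,0,0,0,0.18],[0,0,0,0,0,0,0.18],[0,0,0,0,0,0,0.18]]]'
python3 - <<'E'
from h import *
rel(441,77.5,70,-92.7,6); print(tcp()[2]["joints"].round(1))
E
python3 nestchk.py
```

```text
time_s: 76.05
tcp_pos: [0.4444, 0.1893, 0.0697]
eef_rot: [-174.0, 0.1, -92.8]
contact_force: [0.2, 0.6, -0.9]
gripper_width: 0.0517
gripper_force: 0.0
shift [ 5.59 -0.11 -0.02] turn [-0.    0.03 -0.03] tcp [444.4 189.3  69.7] [-1.7399e+02  1.3000e-01 -9.2800e+01]
[ 50.   11.5 -44.    9.1 -31.1 -60.5]
top 1 279 [[423.3, -22.1, 30.5], [462.4, 34.4, 44.0]] slope [-0.5 -0.3]
top 2 270 [[421.5, 48.8, 31.9], [461.5, 111.4, 44.1]] slope [ 1.  -0.1]
scene 1 160 [[422.4, -25.3, 30.9], [463.0, 38.9, 45.4]] slope [2.7 0.9]
scene 2 180 [[422.4, 50.2, 30.6], [464.2, 111.4, 45.1]] slope [ 0.6 -1.6]
```

```bash
python3 -m pendant '[[[0.8,-0.02,0,0,0,0,0.18],[0.8,-0.02,0,0,0,0,0.18],[0.8,-0.02,0,0,0,0,0.18],[0.8,-0.02,0,0,0,0,0.18],[0.8,-0.02,0,0,0,0,0.18],[0.8,-0.01,0,0,0,0,0.18],[0.6,0,0,0,0,0,0.18],[0.19,0,0,0,0,0,0.18]]]'
python3 -m pendant '[[[0,0.07,0.2,0,0,0,0.18],[0,0.06,0.3,0,0,0,0.18],[0,0,0.3,0,0,0,0.18],[0,0,0.3,0,0,0,0.18],[0,0,0.18,0,0,0,0.18],[0,0,0,0,0,0,0.18],[0,0,0,0,0,0,-0.3],[0,0,0,0,0,0,-0.3]]]' 20
python3 -m pendant '[[[0,0,0,0,0,0,-0.3],[0,0,0,0,0,0,-0.3],[0,0,0,0,0,0,-0.3],[0,0,0,0,0,0,-0.3],[0,0,0,0,0,0,-0.3],[0,0,0,0,0,0,-0.3],[0,0,0,0,0,0,-0.3],[0,0,0,0,0,0,-0.3]]]' 25
python3 -m pendant '[[[0,0,-0.1,0,0,0,-0.3],[0,0,-0.2,0,0,0,-0.3],[0,0,-0.3,0,0,0,-0.3],[0,0,-0.3,0,0,0,-0.3],[0,0,-0.3,0,0,0,-0.3],[0,0,-0.2,0,0,0,-0.3],[0,0,0,0,0,0,-0.3],[0,0,0,0,0,0,-0.3]]]'
python3 - <<'E'
from h import *
rel(441,200,73,-92.7,6)
c=vision.capture("wrist"); f=c["frame"].astype(int); print([(k,f[k,320].tolist()) for k in range(186,222,2)])
E
```

```text
time_s: 76.95
tcp_pos: [0.4403, 0.0756, 0.0696]
eef_rot: [-174.0, 0.1, -92.9]
contact_force: [0.3, 1.3, -0.1]
gripper_width: 0.052
gripper_force: 0.0
time_s: 77.75
tcp_pos: [0.441, 0.0775, 0.044]
eef_rot: [-174.0, 0.1, -92.8]
contact_force: [-0.8, 0.6, 0.9]
gripper_width: 0.0408
gripper_force: 14.0
time_s: 78.55
tcp_pos: [0.4409, 0.0774, 0.0439]
eef_rot: [-174.0, 0.1, -92.8]
contact_force: [-1.3, 0.0, 3.2]
gripper_width: 0.0407
gripper_force: 24.8
time_s: 79.35
tcp_pos: [0.4379, 0.0775, 0.0718]
eef_rot: [-174.0, 0.1, -92.8]
contact_force: [0.1, -0.4, -1.1]
gripper_width: 0.041
gripper_force: 24.6
shift [-6.12  0.14 -0.06] turn [-0.01  0.03 -0.02] tcp [437.9  77.5  71.8] [-1.7397e+02  1.4000e-01 -9.2780e+01]
[(186, [28, 29, 29]), (188, [28, 28, 29]), (190, [29, 29, 33]), (192, [25, 26, 28]), (194, [81, 79, 77]), (196, [85, 81, 79]), (198, [84, 83, 80]), (200, [86, 83, 82]), (202, [86, 83, 82]), (204, [83, 80, 79]), (206, [106, 103, 99]), (208, [113, 107, 106]), (210, [112, 109, 106]), (212, [112, 108, 106]), (214, [112, 109, 106]), (216, [113, 110, 108]), (218, [112, 109, 107]), (220, [117, 108, 103])]
```

```bash
python3 -m pendant '[[[-0.5,0,0,0,0,0,-0.3],[-0.9,0,0,0,0,0,-0.3],[-0.9,0,0,0,0,0,-0.3],[-0.9,0,0,0,0,0,-0.3],[-0.9,0,0,0,0,0,-0.3],[-0.9,0,0,0,0,0,-0.3],[-0.9,0,0,0,0,0,-0.3],[-0.5,0,0,0,0,0,-0.3]]]' >/dev/null
python3 -m pendant '[[[0,0,-0.4,-0.5,0,0,-0.3],[0,0,-0.8,-0.5,0,0,-0.3],[0,0,-0.8,-0.5,0,0,-0.3],[0,0,-0.8,0,0,0,-0.3],[0,0,-0.8,0,0,0,-0.3],[0,0,-0.8,0,0,0,-0.3],[0,0,-0.8,0,0,0,-0.3],[0,0,-0.8,0,0,0,-0.3]]]'
python3 - <<'E'
from h import *
rel(425,-180,190,-92.7)
c=vision.capture("wrist"); f=c["frame"].astype(int); print([(k,f[k,320].tolist()) for k in range(188,214,4)])
E
```

```text
time_s: 81.0
tcp_pos: [0.4414, 0.2053, 0.1924]
eef_rot: [180.0, 0.1, -92.8]
contact_force: [0.3, 0.6, -1.0]
gripper_width: 0.0407
gripper_force: 24.6
shift [19.28 -0.12  0.08] turn [ 0.    0.03 -0.02] tcp [441.4 205.3 192.4] [ 1.7999e+02  1.1000e-01 -9.2790e+01]
[(188, [43, 42, 45]), (192, [40, 39, 42]), (196, [70, 67, 64]), (200, [68, 65, 64]), (204, [68, 65, 65]), (208, [88, 86, 84]), (212, [91, 88, 85])]
```

```bash
python3 -m pendant '[[[1,0,0,0,0,0,-0.3],[1,0,0,0,0,0,-0.3],[1,0,0,0,0,0,-0.3],[1,0,0,0,0,0,-0.3],[1,0,0,0,0,0,-0.3],[1,0,0,0,0,0,-0.3],[1,0,0,0,0,0,-0.3],[1,0,0,0,0,0,-0.3]]]' >/dev/null
python3 -m pendant '[[[1,0,0,0,0,0,-0.3],[1,0,0,0,0,0,-0.3],[1,0,0,0,0,0,-0.3],[1,0,0,0,0,0,-0.3],[1,0,0,0,0,0,-0.3],[1,0,0,0,0,0,-0.3],[1,0,0,0,0,0,-0.3],[1,0,0,0,0,0,-0.3]]]' >/dev/null
python3 -m pendant '[[[1,0,0,0,0,0,-0.3],[1,0,0,0,0,0,-0.3],[1,0,0,0,0,0,-0.3],[1,-0.5,0,0,0,0,-0.3],[1,-1,0,0,0,0,-0.3],[1,-1,0,0,0,0,-0.3],[1,-1,0,0,0,0,-0.3],[1,-1,0,0,0,0,-0.3]]]'
python3 -m pendant '[[[0,0,0,0,0,-0.5,-0.3],[0,0,0,0,0,-0.5,-0.3],[0,0,0,0,0,-0.5,-0.3],[0,0,0,0,0,-0.5,-0.3],[0,0,0,0,0,-0.47,-0.3],[0,0,0,0,0,0,-0.3],[0,0,0,0,0,0,-0.3],[0,0,0,0,0,0,-0.3]]]'
python3 - <<'E'
from h import *
rel(553.7,-312.5,40,-82.8)
E
```

```text
time_s: 83.45
tcp_pos: [0.5079, -0.2797, 0.1898]
eef_rot: [179.9, 0.1, -92.8]
contact_force: [1.0, 1.3, -0.2]
gripper_width: 0.0405
gripper_force: 24.6
time_s: 84.25
tcp_pos: [0.5079, -0.2786, 0.1906]
eef_rot: [-180.0, 0.1, -82.9]
contact_force: [0.4, 0.0, -0.2]
gripper_width: 0.0402
gripper_force: 24.6
shift [ 1.98 -2.06  7.52] turn [-0.    0.03 -0.04] tcp [ 507.9 -278.6  190.6] [-1.800e+02  1.300e-01 -8.295e+01]
```

```bash
python3 -m pendant '[[[0.66,-0.68,0,0,0,0,-0.3],[0.66,-0.69,0.7,0,0,0,-0.3],[0.66,-0.69,0.9,0,0,0,-0.3],[0,0,0.9,0,0,0,-0.3],[0,0,0.9,0,0,0,-0.3],[0,0,0.9,0,0,0,-0.3],[0,0,0.9,0,0,0,-0.3],[0,0,0.9,0,0,0,-0.3]]]'
python3 -m pendant '[[[0,0,0.7,0,0,0,-0.3],[0,0,0.4,0,0,0,-0.3],[0,0,0.15,0,0,0,-0.3],[0,0,0.1,0,0,0,-0.3],[0,0,0.05,0,0,0,-0.3],[0,0,0.05,0,0,0,-0.3],[0,0,0,0,0,0,-0.3],[0,0,0,0,0,0,-0.3]]]'
```

```text
time_s: 85.05
tcp_pos: [0.554, -0.3126, 0.068]
eef_rot: [-180.0, 0.1, -82.9]
contact_force: [0.2, 0.0, -0.4]
gripper_width: 0.0405
gripper_force: 24.6
time_s: 85.85
tcp_pos: [0.5542, -0.3125, 0.0402]
eef_rot: [-179.9, 0.1, -82.9]
contact_force: [0.8, 0.4, -0.7]
gripper_width: 0.0407
gripper_force: 24.6
```

```bash
python3 -m pendant '[[[0,0,0.05,0,0,0,-0.3],[0,0,0.05,0,0,0,-0.3],[0,0,0.05,0,0,0,-0.3],[0,0,0.05,0,0,0,-0.3],[0,0,0,0,0,0,-0.3],[0,0,0,0,0,0,-0.3],[0,0,0,0,0,0,-0.3],[0,0,0,0,0,0,-0.3]]]'
python3 -m pendant '[[[0,0,0,0,0,0,0.15],[0,0,0,0,0,0,0.15],[0,0,0,0,0,0,0.15],[0,0,0,0,0,0,0.15],[0,0,-0.3,0,0,0,0.15],[0,0,-0.8,0,0,0,0.15],[0,0,-1,0,0,0,0.15],[0,0,-1,0,0,0,0.15]]]'
python3 -m pendant '[[[0,0,-1,0,0,-0.8,0.65],[0,0,-1,0,0,-0.8,0.65],[0,0,-0.5,0,0,-0.8,0.65],[0,0,0,0,0,-1,0.65],[0,0,0,0,0,-1,0.65],[0,0,0,0,0,-1,0.65],[0,0,0,0,0,-1,0.65],[0,0,0,0,0,-1,0.65]]]'
python3 -m pendant '[[[0,0,0,0,0,-1,0.65],[0,0,0,0,0,-1,0.65],[0,0,0,0,0,-1,0.65],[0,0,0,0,0,-1,0.65],[0,0,0,0,0,-1,0.65],[0,0,0,0,0,-1,0.65],[0,0,0,0,0,-1,0.65],[0,0,0,0,0,-1,0.65]]]'
python3 - <<'E'
from h import *
rel(442.8,-150,140,-2.7)
E
```

```text
time_s: 86.65
tcp_pos: [0.5538, -0.3126, 0.037]
eef_rot: [-180.0, 0.1, -82.9]
contact_force: [-4.1, 1.6, 9.7]
gripper_width: 0.0408
gripper_force: 24.8
time_s: 87.45
tcp_pos: [0.554, -0.3126, 0.0987]
eef_rot: [-180.0, 0.1, -82.9]
contact_force: [0.2, -1.4, 0.2]
gripper_width: 0.0507
gripper_force: 0.0
time_s: 88.25
tcp_pos: [0.5541, -0.3127, 0.1483]
eef_rot: [-179.9, 0.1, -53.1]
contact_force: [0.2, 0.4, 0.2]
gripper_width: 0.0721
gripper_force: 0.0
time_s: 89.05
tcp_pos: [0.5541, -0.3127, 0.1483]
eef_rot: [-179.9, 0.0, -21.1]
contact_force: [0.1, 0.9, -0.6]
gripper_width: 0.0721
gripper_force: 0.0
shift [-8.12 -5.58  0.43] turn [-0.03 -0.   -4.61] tcp [ 554.1 -312.7  148.3] [-1.7988e+02  1.0000e-02 -2.1130e+01]
```

```bash
python3 -m pendant '[[[-1,-0.7,0.05,0,0,0,0.65],[-1,-0.7,0.05,0,0,0,0.65],[-1,-0.7,0.05,0,0,0,0.65],[-1,-0.7,0.05,0,0,0,0.65],[-1,-0.7,0.05,0,0,0,0.65],[-1,-0.7,0.05,0,0,0,0.65],[-1,-0.7,0.05,0,0,0,0.65],[-1,-0.7,0.05,0,0,0,0.65]]]' >/dev/null
python3 -m pendant '[[[0,0,0,0,0,-0.92,0.65],[0,0,0,0,0,-0.92,0.65],[0,0,0,0,0,-0.92,0.65],[0,0,0,0,0,-0.92,0.65],[0,0,0,0,0,-0.92,0.65],[0,0,0,0,0,0,0.65],[0,0,0,0,0,0,0.65],[0,0,0,0,0,0,0.65]]]'
python3 nestchk.py
python3 - <<'E'
from h import *
rel(442.8,6,51,-2.7)
E
```

```text
time_s: 90.65
tcp_pos: [0.4456, -0.1502, 0.1403]
eef_rot: [-179.9, -0.0, -3.0]
contact_force: [-0.8, -0.8, -0.1]
gripper_width: 0.0724
gripper_force: 0.0
scene 1 161 [[420.4, -27.1, 30.4], [466.5, 37.7, 45.5]] slope [2.2 2.5]
shift [-0.55 -7.78  4.48] turn [-0.03 -0.   -0.06] tcp [ 445.7 -150.2  140.2] [-1.7988e+02 -2.0000e-02 -2.9500e+00]
```

```bash
python3 -m pendant '[[[-0.07,-1,0,0,0,0,0.65],[-0.07,-1,0,0,0,0,0.65],[-0.07,-1,0,0,0,0,0.65],[-0.07,-1,0,0,0,0,0.65],[-0.07,-1,0,0,0,0,0.65],[-0.07,-1,0,0,0,0,0.65],[-0.07,-1,0,0,0,0,0.65],[-0.06,-0.78,0,0,0,-0.06,0.65]]]'
python3 -m pendant '[[[0,0,0.5,0,0,0,0.65],[0,0,0.8,0,0,0,0.65],[0,0,0.8,0,0,0,0.65],[0,0,0.8,0,0,0,0.65],[0,0,0.6,0,0,0,0.65],[0,0,0.4,0,0,0,0.65],[0,0,0.3,0,0,0,0.65],[0,0,0,0,0,0,0.65]]]'
python3 - <<'E'
from h import *
rel(442.8,6,50.5,-2.7)
E
```

```text
time_s: 91.55
tcp_pos: [0.4425, 0.0067, 0.1406]
eef_rot: [-179.9, -0.0, -2.7]
contact_force: [-0.1, -0.2, -0.5]
gripper_width: 0.0725
gripper_force: 0.0
time_s: 92.35
tcp_pos: [0.4421, 0.0055, 0.0558]
eef_rot: [-179.9, 0.1, -2.7]
contact_force: [0.6, -0.7, 0.0]
gripper_width: 0.0725
gripper_force: 0.0
shift [ 0.03 -0.03  0.26] turn [-0.02  0.02  0.  ] tcp [442.1   5.5  55.8] [-1.7992e+02  6.0000e-02 -2.6800e+00]
```

```bash
python3 -m pendant '[[[0.03,-0.03,0.13,0,0,0,0.65],[0,0,0.13,0,0,0,0.65],[0,0,0,0,0,0,0.65],[0,0,0,0,0,0,0.1],[0,0,0,0,0,0,0.1],[0,0,0,0,0,0,0.1],[0,0,0,0,0,0,0.1],[0,0,0,0,0,0,0.1]]]' 25
python3 -m pendant '[[[0,0,0,0,0,0,0.1],[0,0,0,0,0,0,0.1],[0,0,0,0,0,0,0.1],[0,0,-0.1,0,0,0,0.1],[0,0,-0.3,0,0,0,0.1],[0,0,-0.5,0,0,0,0.1],[0,0,-0.7,0,0,0,0.1],[0,0,-0.7,0,0,0,0.1]]]'
python3 - <<'E'
from h import *
rel(444,-200,110,-2.7)
c=vision.capture("wrist"); f=c["frame"].astype(int); print([(k,f[k,320].tolist()) for k in range(196,226,2)])
E
```

```text
time_s: 93.15
tcp_pos: [0.4433, 0.0065, 0.0515]
eef_rot: [-179.9, -0.0, -2.6]
contact_force: [-0.2, -0.0, 3.3]
gripper_width: 0.0594
gripper_force: 25.0
time_s: 93.95
tcp_pos: [0.4431, 0.0064, 0.0983]
eef_rot: [-179.9, -0.0, -2.7]
contact_force: [0.7, 0.5, -0.7]
gripper_width: 0.0596
gripper_force: 25.0
shift [ 0.52 10.31 -0.6 ] turn [-0.03 -0.    0.01] tcp [443.1   6.4  98.3] [-1.7988e+02 -2.0000e-02 -2.6600e+00]
[(196, [40, 41, 43]), (198, [40, 40, 44]), (200, [44, 44, 45]), (202, [41, 41, 45]), (204, [40, 42, 44]), (206, [40, 40, 41]), (208, [67, 62, 63]), (210, [101, 125, 130]), (212, [0, 200, 239]), (214, [0, 196, 233]), (216, [0, 198, 237]), (218, [91, 160, 182]), (220, [116, 110, 107]), (222, [163, 158, 153]), (224, [180, 174, 170])]
```

```bash
python3 -m pendant '[[[0,1,-0.1,0,0,0,0.1],[0,1,-0.1,0,0,0,0.1],[0,1,-0.1,0,0,0,0.1],[0,1,-0.1,0,0,0,0.1],[0,1,-0.1,0,0,0,0.1],[0,1,-0.1,0,0,0,0.1],[0,1,0,0,0,0,0.1],[0,1,0,0,0,0,0.1]]]' >/dev/null
python3 -m pendant '[[[0.6,1,0,0,0,0,0.1],[0.6,1,0,0,0,0,0.1],[0.6,1,0,0,0,0,0.1],[0.6,1,0,0,0,0,0.1],[0.6,1,0,0,0,0,0.1],[0.3,1,0,0,0,0,0.1],[0,1,0,0,0,0,0.1],[0,1,0,0,0,0,0.1]]]' >/dev/null
python3 -m pendant '[[[0,0,0,0,0,-0.5,0.1],[0,0,0,0,0,-0.5,0.1],[0,0,0,0,0,-0.5,0.1],[0,0,0,0,0,-0.5,0.1],[0,0,0,0,0,-0.47,0.1],[0,0,0,0,0,0,0.1],[0,0,0,0,0,0,0.1],[0,0,0,0,0,0,0.1]]]'
python3 - <<'E'
from h import *
rel(494.2,-320,46,7.2)
d=vision.capture("scene"); p=cloud(d).reshape(-1,3)*1000
for x,y in((434.5,-326),(554,-312.5)):
    q=p[(abs(p[:,0]-x)<29)&(abs(p[:,1]-y)<42)&(p[:,2]>24)&(p[:,2]<40)]
    print(len(q),np.percentile(q,[2,50,98],axis=0).round(1).tolist())
E
```

```text
time_s: 96.4
tcp_pos: [0.4942, -0.3163, 0.1087]
eef_rot: [-179.9, -0.0, 7.2]
contact_force: [-0.1, 0.2, -0.3]
gripper_width: 0.0597
gripper_force: 25.0
shift [-0.03  0.19  3.13] turn [-0.03 -0.01 -0.  ] tcp [ 494.2 -316.3  108.7] [-1.7989e+02 -3.0000e-02  7.1800e+00]Traceback (most recent call last):
  File "<stdin>", line 6, in <module>
    return _quantile_unchecked(
        a, q, axis, out, overwrite_input, method, keepdims, weights)
    return _ureduce(a,
                    func=_quantile_ureduce_func,
    ...<5 lines>...
                    overwrite_input=overwrite_input,
                    method=method)
    r = func(a, **kwargs)
    result = _quantile(arr,
                       quantiles=q,
    ...<2 lines>...
                       out=out,
                       weights=wgt)
    slices_having_nans = np.isnan(arr[-1, ...])
                                  ~~~^^^^^^^^^
IndexError: index -1 is out of bounds for axis 0 with size 0
```

Run:
```python
from h import *
for n in("scene","top"):
    d=vision.capture(n); p=cloud(d); z=p[...,2]; m=(z>.023)&(z<.037)&(p[...,0]>.37)&(p[...,0]<.62)&(p[...,1]<-.22)&(p[...,1]>-.42)
    k,l,st,_=cv2.connectedComponentsWithStats(m.astype(np.uint8))
    for i in range(1,k):
        if st[i,4]>15: q=p[l==i]*1000; print(n,st[i,4],np.percentile(q,[3,97],axis=0).round(0).tolist())
pose=tcp(); c=vision.capture("wrist"); hsv=cv2.cvtColor(c["frame"],cv2.COLOR_BGR2HSV)
y=((hsv[...,0]>18)&(hsv[...,0]<32)&(hsv[...,1]>120)&(hsv[...,2]>110)).astype(np.uint8)
k,l,st,ce=cv2.connectedComponentsWithStats(y)
for i in range(1,k):
    if st[i,4]>40: print(st[i],wworld(c,ce[i],.030,pose).round(1))
```

```text
scene 150 [[533.0, -339.0, 24.0], [575.0, -280.0, 35.0]]
top 279 [[416.0, -355.0, 26.0], [454.0, -298.0, 34.0]]
[295 121  11  31 322] [ 550.9 -294.    30. ]
[347 121  12  31 320] [ 555.4 -329.9   30. ]
[283 210  75   9 585] [ 495.8 -314.4   30. ]
[279 239  15  24 307] [ 464.4 -293.1   30. ]
[347 239  16  24 336] [ 470.1 -344.1   30. ]
[431 250  11  48 174] [ 457.  -417.2   30. ]
[200 263   6  32  92] [ 428.  -223.6   30. ]
[299 291   8   9  54] [ 424.6 -309.3   30. ]
[ 608  295   32   71 1316] [ 361.2 -811.1   30. ]
[430 296 100  21 768] [ 424.3 -474.9   30. ]
[399 312  28   8 125] [ 412.9 -410.1   30. ]
[241 314  26   8 113] [ 395.  -271.2   30. ]
[370 314  28   8 133] [ 409.1 -384.4   30. ]
[273 316  26   8 109] [ 398.7 -298.8   30. ]
[307 316  61   8 296] [ 403.8 -342.9   30. ]
```

```bash
python3 -m pendant '[[[-0.03,0.19,0.4,0,0,0,0.1],[0,0,0.7,0,0,0,0.1],[0,0,0.7,0,0,0,0.1],[0,0,0.6,0,0,0,0.1],[0,0,0.4,0,0,0,0.1],[0,0,0.3,0,0,0,0.1],[0,0,0,0,0,0,0.1],[0,0,0,0,0,0,0.1]]]'
python3 -m pendant '[[[0,0,0.05,0,0,0,0.1],[0,0,0.05,0,0,0,0.1],[0,0,0.05,0,0,0,0.1],[0,0,0.03,0,0,0,0.1],[0,0,0,0,0,0,0.1],[0,0,0,0,0,0,0.1],[0,0,0,0,0,0,0.1],[0,0,0,0,0,0,0.1]]]'
```

```text
time_s: 97.4
tcp_pos: [0.4944, -0.3202, 0.0468]
eef_rot: [-179.9, -0.0, 7.2]
contact_force: [-0.6, -0.7, -1.4]
gripper_width: 0.0595
gripper_force: 25.0
time_s: 98.2
tcp_pos: [0.4943, -0.3201, 0.0435]
eef_rot: [-179.9, -0.1, 7.2]
contact_force: [-1.7, 1.2, 5.6]
gripper_width: 0.0597
gripper_force: 25.0
```

Touchdown at the expected height. I'll release, lift and do a final check.

```bash
python3 -m pendant '[[[0,0,0,0,0,0,0.55],[0,0,0,0,0,0,0.55],[0,0,0,0,0,0,0.55],[0,0,0,0,0,0,0.55],[0,0,-0.3,0,0,0,0.55],[0,0,-0.8,0,0,0,0.55],[0,0,-1,0,0,0,0.55],[0,0,-1,0,0,0,0.55]]]'
python3 -m pendant '[[[0,0,-1,0,0,0,0.55],[0,0,-1,0,0,0,0.55],[0,0,-1,0,0,0,0.55],[-0.5,0.5,-1,0,0,0,0.55],[-1,1,0,0,0,0,0.55],[-1,1,0,0,0,0,0.55],[-1,1,0,0,0,0,0.55],[0,1,0,0,0,0,0.55]]]'
python3 -m pendant '[[[0,1,0,0,0,0,0.55],[0,1,0,0,0,0,0.55],[0,1,0,0,0,0,0.55],[0,1,0,0,0,0,0.55],[0,1,0,0,0,0,0.55],[0,0,0,0,0,0,0.55],[0,0,0,0,0,0,0.55],[0,0,0,0,0,0,0.55]]]'
python3 - <<'E'
from h import *
for n in("top","scene"):
    d=vision.capture(n); p=cloud(d); z=p[...,2]; m=(z>.022)&(z<.040)&(p[...,0]>.37)&(p[...,0]<.62)&(p[...,1]<-.22)&(p[...,1]>-.42)
    k,l,st,_=cv2.connectedComponentsWithStats(m.astype(np.uint8))
    for i in range(1,k):
        if st[i,4]>15: q=p[l==i]*1000; print(n,st[i,4],np.percentile(q,[3,50,97],axis=0).round(0).tolist())
    if n=="top":
        hsv=cv2.cvtColor(d["frame"],cv2.COLOR_BGR2HSV); red=(((hsv[...,0]<8)|(hsv[...,0]>172))&(hsv[...,1]>150)&(hsv[...,2]>80)); red[:,:290]=0; red[:,360:]=0; red[175:]=0
        print("bar",blobs(d,red,0.147,20))
        a=np.load("top0.npz")["depth"]; b=d["depth"]; dm=((abs(a-b)>.012)&(a>0)&(b>0)).astype(np.uint8); dm=cv2.morphologyEx(dm,cv2.MORPH_OPEN,np.ones((4,4)))
        k,l,st,ce=cv2.connectedComponentsWithStats(dm); print([(st[i].tolist()) for i in range(1,k) if st[i,4]>40])
E
```

```text
time_s: 99.0
tcp_pos: [0.4941, -0.3202, 0.1059]
eef_rot: [-179.9, -0.0, 7.2]
contact_force: [0.3, -0.3, 0.3]
gripper_width: 0.0678
gripper_force: 0.0
time_s: 99.8
tcp_pos: [0.434, -0.4192, 0.1857]
eef_rot: [-179.9, -0.1, 7.2]
contact_force: [0.2, 0.0, -0.1]
gripper_width: 0.0677
gripper_force: 0.0
time_s: 100.6
tcp_pos: [0.4484, -0.5171, 0.1848]
eef_rot: [-179.9, -0.0, 7.2]
contact_force: [-0.9, -0.4, 0.7]
gripper_width: 0.0677
gripper_force: 0.0
top 278 [[535.0, -340.0, 26.0], [553.0, -312.0, 30.0], [573.0, -284.0, 36.0]]
top 278 [[475.0, -347.0, 25.0], [493.0, -319.0, 30.0], [514.0, -290.0, 35.0]]
top 275 [[416.0, -354.0, 26.0], [434.0, -326.0, 30.0], [454.0, -298.0, 35.0]]
bar [(641.8, -5.2, 95.1, 11.0, 89.0, (np.int64(325), np.int64(132)))]
[[255, 89, 385, 311, 47742], [232, 157, 16, 22, 277], [419, 162, 22, 15, 288], [202, 164, 16, 21, 265], [422, 182, 22, 15, 279], [208, 201, 15, 21, 274], [425, 202, 22, 15, 270], [0, 255, 101, 69, 3997]]
scene 152 [[417.0, -353.0, 23.0], [437.0, -322.0, 30.0], [456.0, -295.0, 38.0]]
scene 151 [[475.0, -345.0, 23.0], [495.0, -316.0, 30.0], [515.0, -288.0, 36.0]]
scene 166 [[534.0, -339.0, 23.0], [556.0, -309.0, 29.0], [575.0, -280.0, 37.0]]
```

```bash
python3 -c "
from plant import r
print(r.close_job())"
```

```text
the job is handed in; nothing more can be done
None
```

The job is handed in: all three packs were laid flat in the nest, clamped at the lever stop for more than four seconds, then moved to the return tray, where they lie flat side by side with the clamp fully open (about 101 s of the 210 s used; the verdict was not shown).

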